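# Load and close a two-pin drilling jig

## Task

Load the drilling jig: lay the thicker pine offcut flat on the jig board, between the six short locating dowels, and let go of it. Then take the top plate by its bar handle and lower it gently over the two guide pins, keeping it level, until it sits flat on the offcut, and let go. Leave the thinner offcut and the other things on the bench where they are.

Things in the scene. Friction and masses are not known exactly. Their poses are not given: they have to be found in the camera images.
- jig_base: lower half of the jig: plywood board 100 x 190 x 20 mm (x, y, z) screwed to the bench. Origin: centre of its underside; z up, y along its long side. Two upright steel guide pins, 12 mm in diameter, stand at x = 0, y = +65 and -65 mm and rise 46 mm above the board (tops 66 mm above the bench), the last 10 mm tapering to 5 mm
- nest (a point): middle of the board's upper face, 20 mm above the bench, where the centre of the offcut's underside belongs; axes as jig_base. Round it six steel dowels, 8 mm in diameter, 11 mm high with tapered tips, at (x, y) = (+-21.5, +-24) and (0, +-41.5) mm leave 35 x 75 mm between them, the long side along y, so the offcut has 2.5 mm play on each side
- thick_offcut: pine offcut to be drilled: block 70 x 30 x 18 mm, 40 g, lying flat on the bench. Origin: centre of its underside; z up. Its long side lies 20 degrees anticlockwise (seen from above) of this frame's x axis: for directions use offcut_mid
- offcut_mid (a point): the same point, centre of the thick offcut's underside, with axes along its sides: x along its 70 mm side, y along its 30 mm side, z up
- thin_offcut: another pine offcut, 55 x 24 x 12 mm, not wanted; origin at the centre of its underside. The two offcuts may lie in either of two places
- top_plate: top half of the jig: light wooden plate 80 x 170 x 14 mm (x, y, z), 0.3 to 0.45 kg, lying on the bench right way up. Origin: centre of its underside; y along its long side, z up. Two through holes for the guide pins, 14 mm wide with bevelled mouths, at x = 0, y = +65 and -65 mm; it fits either way round. Seated on the thick offcut its underside is 38 mm above the bench
- plate_handle (a point): middle of the dark wooden bar handle on the plate: bar 20 mm wide (x), 38 mm long (y), 22 mm high, its middle 47 mm and its top 58 mm above the plate's underside, on two 10 mm posts; 22 mm of free space between plate and bar; axes as top_plate. Two brass drill bushes, 13 mm wide, stand up 5 mm on the plate at y = +-26 mm
- glass: thick glass tumbler, 85 mm wide, 90 mm high, at the back of the bench; origin at the centre of its underside
- sander: wooden sanding block, 34 mm high and at most 93 mm across in plan, at the back; origin at the centre of its underside
- back_chisel: small dark-handled carving chisel, 184 mm long, 42 mm across, 26 mm high, lying behind the jig; origin underneath its middle
Not all that is in view belongs to the job. What is shaped like the thick_offcut but pink or yellow is not meant.

How it is judged:
By the outcome, as a careful person would: the job done as asked, in the order asked, and still so for the second after the job is handed in, with the robot touching nothing.
It also fails if it takes over 58 s, if anything falls off the work surface, if the arm or the gripper's body presses on something with over 40 N, if the wrist force passes 120 N, or if a joint passes its speed limit or range.

## Robot

A 6-joint arm with a two-finger parallel gripper is mounted at the origin on a cart in front of the work surface, level with it; the furniture and walls round the work are solid. World frame = base frame: x ahead of the robot, y to its left, z up, the work surface at z = 0. Lengths are in m, angles in rad, forces in N, time in s.
With the tool pointing down it reaches from about 0.4 to 0.825 m from the base axis. Payload 7 kg.
Tool frame: the origin (TCP) lies between the finger pads; the fingertips stand 22 mm ahead of it and the grasp point (between the pads) lies 3 mm ahead of it; z points along the fingers, y is the direction in which the jaws open and shut (so a half turn about z gives the same grasp; the last joint's range is limited). The gripper opens to 88 mm and grips with 3 to 60 N. Pads are 19 mm wide; open, the fingers measure 130 mm over their backs; the gripper's body (78 mm by 193 mm) begins 47 mm behind the grasp point.
Start: joints at [1.54, 0.359, 0.012, 0, -1.224, -0.288], TCP at [0.212, 0.641, 0.249] pointing down, gripper open.
Joint ranges: [-3.07, 3.07], [-1.43, 2.12], [-1.02, 1.25], [-3.03, 1.67], [-3.05, -0], [-3.03, 3.03]. Speed limits (rad/s): [2.39, 2.39, 3.01, 3.14, 3.14, 3.14].

## Interface

Orientations are given as [roll, pitch, yaw] about the fixed x, y, z axes, in that order (R = Rz(yaw) Ry(pitch) Rx(roll)).
In Python, from station import arm, optics gives the robot as it stands. The module is installed in compiled form; this text tells all that it offers.
- The arm moves only by the tool jog_arm, never from a script. Its argument "motion" is a list that holds one entry, the list of rows, each a list of 7 numbers: the shift along the tool's x, y, z in m, then the turn, a rotation vector about the tool's x, y, z in degrees, then the finger opening in m, from 0 to 0.0876. In form: [[[x, y, z, rx, ry, rz, grip], ...]]. A call has 1 to 8 rows; each row is the pose to reach, as a shift and turn from the pose measured when the call began, along the tool's axes at that moment; what a row does not reach only later rows make up. A row lasts 1/10 s, in which the tool goes at most 50 mm and 8.59 degrees, less where a joint would pass 70% of its speed; a pose out of reach is approached as far as the arm can. A call with a gripper value outside its range is refused whole. The fingers move at their own pace and stop on an object; "newtons" is the grip in N (left out, the last holds). Time passes only in rows, so rows that repeat a pose let the fingers close. It gives the time, the measured TCP pose, the force and the opening at its end, in the units of the state.
- arm.get_state(): the state, without advancing time (a new reading comes with each control period).
- optics.grab_frame(name): name is "scene" or "top"; returns the picture (400x640x3 uint8, red, green, blue); there is no depth.
- optics.camera_model(name): a dict with "mtx" (3x3 intrinsics, pixels), "D" ([k1, k2, p1, p2, k3] as OpenCV has them; the pictures are not rectified), "R" (3x3) and "t" (3): a world point X has camera coordinates R X + t. Camera axes: x right, y down, z forward; pixel columns grow to the right and rows downward; lengths in m; the calibration is good to about 2 mm. A picture is of the moment at which its call begins. camera_model takes no time and is no camera call.
- arm.job_done(): hands the job in, once; it reports no verdict.
The state is a dict: "t": time; "q": joint angles; "qd": joint speeds; "joint_efforts": joint torques, N m; "eef_pos": TCP position; "ee_rot": TCP orientation; "force": force on the tool from outside, world axes, zero at the start; "moment": the same for the moment, N m; "width": finger opening in m.
Only numpy, scipy, OpenCV 4.12 (cv2) and the standard library are available. Lean on these libraries where they do the work, as an engineer would, in place of code of your own. Each camera call takes 0.05 s, during which the arm holds its last target.

## Working session

There is one attempt and no reset: what is moved stays moved. The work goes in short steps, Python scripts to look and compute and a tool call to move; the robot and the scene stay as the last step left them, time stands still between calls to the robot, and variables do not carry over. Pictures are saved under pics/ and viewed, and the job is handed in when it is done.

Besides the shell and the picture viewer there is one more tool, called as name(argument=value, ...) on one line, values as JSON. jog_arm: Moves the arm, as the interface text tells. Its arguments: {"type":"object","properties":{"motion":{"type":"array","items":{"type":"array","items":{"type":"array","items":{"type":"number"}}}},"newtons":{"type":"number"}},"required":["motion"]}

```bash
mkdir -p pics; python3 - <<'E'
from station import arm, optics
import cv2
s=arm.get_state()
print({k:(v if isinstance(v,float) else [round(float(x),4) for x in v]) for k,v in s.items()})
for n in("scene","top"):
    im=optics.grab_frame(n); cv2.imwrite(f"pics/{n}0.png",im[:,:,::-1])
    m=optics.camera_model(n); print(n,m)
E
```

```text
{'t': 0.0, 'q': [1.5401, 0.3594, 0.0111, -0.0003, -1.2241, -0.2881], 'qd': [0.0009, 0.0021, 0.0007, 0.0002, -0.0005, 0.0003], 'joint_efforts': [-0.0002, -58.2709, 29.3058, 6.9974, 0.0069, -0.0002], 'eef_pos': [0.2115, 0.6406, 0.2476], 'ee_rot': [3.1399, -0.0002, -0.3189], 'force': [0.4545, 0.2555, -0.4759], 'moment': [0.0097, -0.0115, -0.0285], 'width': 0.08760334571835}
scene {'mtx': array([[474.78530697,   0.        , 320.42637555],
       [  0.        , 474.78530697, 196.616451  ],
       [  0.        ,   0.        ,   1.        ]]), 'D': array([-0.06983901,  0.        ,  0.        ,  0.        ,  0.        ]), 'R': array([[ 0.84563155, -0.53375453,  0.00365745],
       [-0.29227282, -0.46876204, -0.83356988],
       [ 0.44663618,  0.70382402, -0.55240191]]), 't': array([-0.51764789,  0.20481882,  1.27969025])}
top {'mtx': array([[361.50698319,   0.        , 325.6724015 ],
       [  0.        , 361.50698319, 196.02534077],
       [  0.        ,   0.        ,   1.        ]]), 'D': array([-0.01853273,  0.        ,  0.        ,  0.        ,  0.        ]), 'R': array([[ 0.01832472, -0.99976201,  0.01183755],
       [-0.99464461, -0.01943285, -0.10151093],
       [ 0.10171681, -0.00991399, -0.99476399]]), 't': array([-0.06841695,  0.58296517,  1.13935514])}
```

View pics/scene0.png

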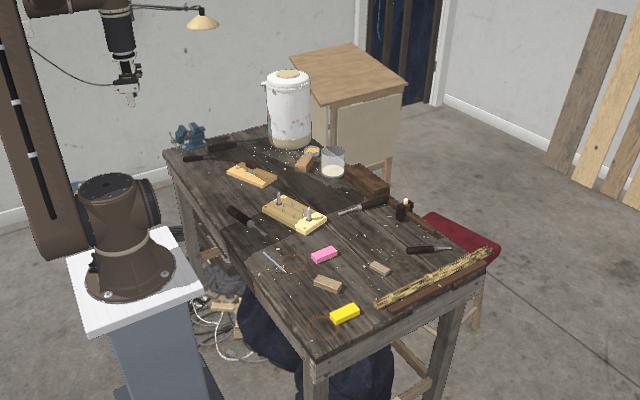

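View pics/top0.png

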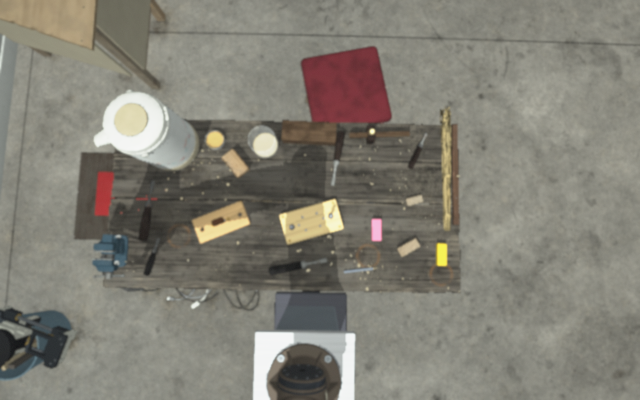

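```bash
python3 - <<'E'
import cv2
a=cv2.imread("pics/scene0.png"); b=cv2.imread("pics/top0.png")
cv2.imwrite("pics/s_z.png",cv2.resize(a[150:330,220:400],None,fx=4,fy=4,interpolation=cv2.INTER_CUBIC)[:600])
cv2.imwrite("pics/t_z.png",cv2.resize(b[185:275,185:345],None,fx=5,fy=5,interpolation=cv2.INTER_CUBIC))
cv2.imwrite("pics/t_z2.png",cv2.resize(b[185:275,340:460],None,fx=6,fy=6,interpolation=cv2.INTER_CUBIC))
E
```

```text
(no output)
```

View pics/s_z.png

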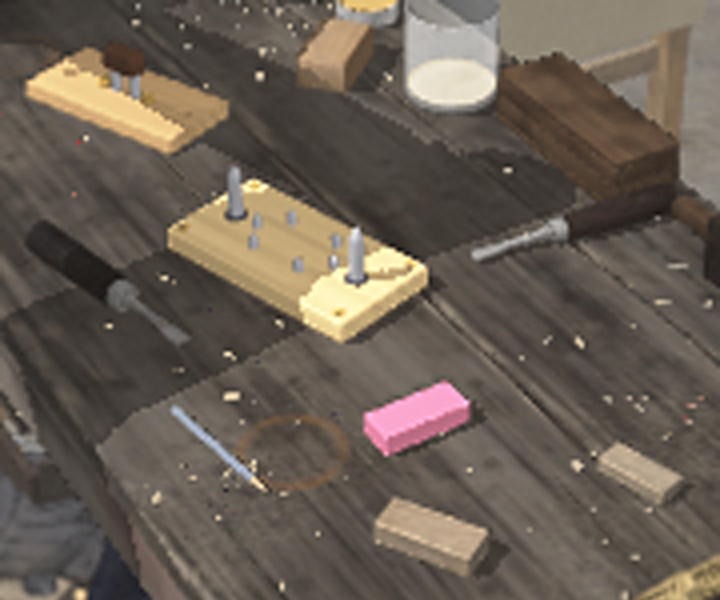

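View pics/t_z.png

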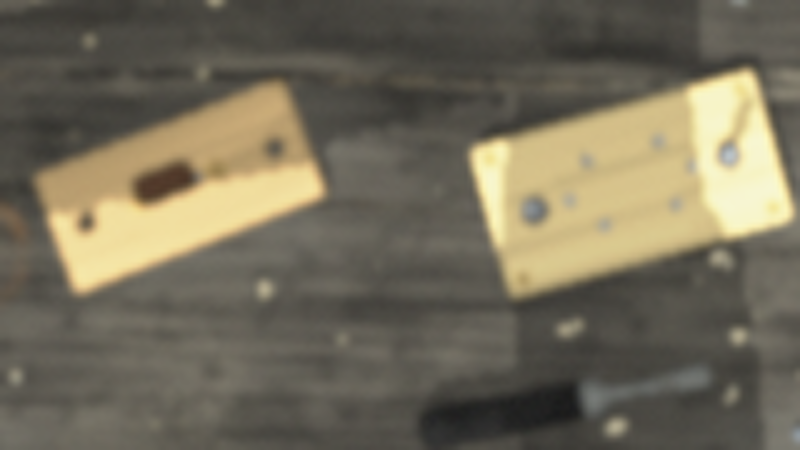

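View pics/t_z2.png

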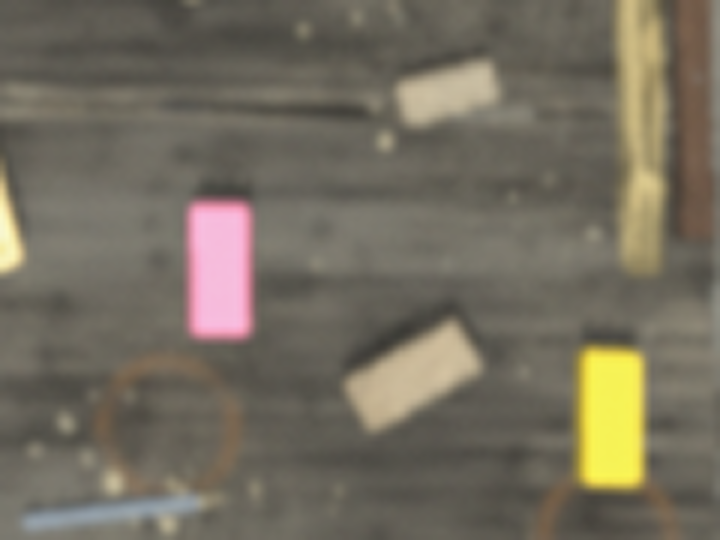

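```bash
cat > h.py <<'E'
import numpy as np, cv2
from station import arm, optics
def cast(n,px,z):
    m=optics.camera_model(n); px=np.asarray(px,float).reshape(-1,1,2)
    u=cv2.undistortPoints(px,m["mtx"],m["D"]).reshape(-1,2)
    d=np.c_[u,np.ones(len(u))]@m["R"]; c=-m["R"].T@m["t"]
    return c+d*((z-c[2])/d[:,2])[:,None]
def proj(n,X):
    m=optics.camera_model(n)
    return cv2.projectPoints(np.asarray(X,float).reshape(-1,1,3),cv2.Rodrigues(m["R"])[0],m["t"],m["mtx"],m["D"])[0].reshape(-1,2)
def campos(n):
    m=optics.camera_model(n); return -m["R"].T@m["t"]
def comp(mask,x,y):
    k,l=cv2.connectedComponents(mask.astype(np.uint8)); return l==l[y,x]
def st():
    s=arm.get_state(); print({k:(round(v,4) if isinstance(v,float) else np.round(v,4).tolist()) for k,v in s.items() if k in("t","q","eef_pos","ee_rot","force","moment","width")}); return s
E
python3 - <<'E'
from h import *
for n in("scene","top"): print(n,campos(n))
im=cv2.imread("pics/top0.png"); hsv=cv2.cvtColor(im,cv2.COLOR_BGR2HSV).astype(int)
for nm,(x,y),z in(("thick",(408,247),.018),("thin",(414,201),.012),("plate",(205,228),.014),("base",(300,230),.02),("pink",(377,230),0.018)):
    print(nm,hsv[y,x],im[y,x])
    v=hsv[:,:,2]; s=hsv[:,:,1]
    thr = 112 if nm in("thick","thin","pink") else 125
    m=comp((v>thr)&(s>30),x,y)
    cs,_=cv2.findContours(cv2.resize(m.astype(np.uint8)*255,None,fx=1,fy=1),cv2.RETR_EXTERNAL,cv2.CHAIN_APPROX_NONE)
    c=max(cs,key=cv2.contourArea); r=cv2.minAreaRect(c); print(m.sum(),r)
    q=cv2.boxPoints(r); W=cast("top",q,z)
    print(np.round(W[:,:2].mean(0),4),np.round(W[:,:2],4).tolist(),[round(float(np.linalg.norm(W[i]-W[(i+1)%4])),4) for i in range(4)], [round(float(np.degrees(np.arctan2(*(W[(i+1)%4]-W[i])[1::-1]))),2) for i in range(4)])
E
```

```text
scene [-0.0739536  -1.08096236  0.87952741]
top [ 0.46520531 -0.04577643  1.1933767 ]
thick [ 20  60 203] [155 187 203]
253 ((408.2358093261719, 247.40415954589844), (11.157142639160156, 23.034101486206055), 59.74356460571289)
[ 0.4236 -0.3276] [[0.4197, -0.2862], [0.4581, -0.351], [0.4274, -0.3691], [0.3892, -0.3043]] [0.0754, 0.0357, 0.0752, 0.0355] [-59.35, -149.47, 120.54, 30.8]
thin [ 21  49 198] [160 186 198]
220 ((414.5, 200.5), (11.0, 29.0), 90.0)
[ 0.5769 -0.3505] [[0.5942, -0.3025], [0.5961, -0.3987], [0.5596, -0.3983], [0.5578, -0.3024]] [0.0962, 0.0364, 0.0959, 0.0364] [-88.88, 179.39, 91.09, -0.14]
plate [ 23  91 239] [154 219 239]
1385 ((220.31292724609375, 222.36141967773438), (26.726966857910156, 55.351966857910156), 67.9637680053711)
[0.4933 0.2831] [[0.4976, 0.3833], [0.5687, 0.2193], [0.4885, 0.1834], [0.4184, 0.3465]] [0.1787, 0.0878, 0.1775, 0.0873] [-66.58, -155.86, 113.26, 24.92]
base [ 22  90 207] [134 188 207]
1931 ((311.2952575683594, 221.69735717773438), (33.626705169677734, 61.51414108276367), 74.35775756835938)
[ 0.501  -0.0127] [[0.5242, 0.0988], [0.582, -0.0925], [0.4773, -0.1234], [0.4206, 0.0664]] [0.1998, 0.1092, 0.1981, 0.1085] [-73.19, -163.53, 106.61, 17.37]
pink [163  60 246] [220 188 246]
334 ((375.2696533203125, 229.33143615722656), (17.913808822631836, 24.659591674804688), 12.994616508483887)
[ 0.48   -0.2204] [[0.447, -0.1833], [0.5251, -0.2007], [0.513, -0.2578], [0.4351, -0.2399]] [0.08, 0.0583, 0.08, 0.0579] [-12.61, -101.94, 167.1, 78.09]
```

```bash
cat > fit.py <<'E'
from h import *
def fit(im,n,xy,h,thr,smin,F=6,zb=0.0,ch=None):
    big=cv2.resize(im,None,fx=F,fy=F,interpolation=cv2.INTER_CUBIC)
    hsv=cv2.cvtColor(big,cv2.COLOR_BGR2HSV).astype(int)
    m=(hsv[:,:,2]>thr)&(hsv[:,:,1]>smin)
    m=cv2.morphologyEx(m.astype(np.uint8),cv2.MORPH_OPEN,np.ones((3*F//2*2+1,)*2,np.uint8))
    m=comp(m,int((xy[0]+.5)*F),int((xy[1]+.5)*F))
    cs,_=cv2.findContours(m.astype(np.uint8),cv2.RETR_EXTERNAL,cv2.CHAIN_APPROX_NONE)
    c=max(cs,key=cv2.contourArea); r=cv2.minAreaRect(c)
    q=(cv2.boxPoints(r)+.5)/F-.5
    T=cast(n,q,zb+h); B=cast(n,q,zb); cam=campos(n)
    mids=[]; c0=T.mean(0)
    for i in range(4):
        j=(i+1)%4; e=T[j]-T[i]; nn=np.array([e[1],-e[0]]);mt=(T[i]+T[j])/2
        if nn@(mt-c0)[:2]<0: nn=-nn
        far=nn@(mt-cam)[:2]>0
        mids.append(mt if far else (B[i]+B[j])/2)
    mids=np.array(mids)
    d0=mids[0]-mids[2]; d1=mids[1]-mids[3]
    # centre: average of opposite edges along each normal
    u0=d0/np.linalg.norm(d0)
    e0=(T[1]-T[0]);e0/=np.linalg.norm(e0)   # along edge0
    n0=np.array([-e0[1],e0[0],0])
    a=((mids[1]+mids[3])/2)@e0; b=((mids[0]+mids[2])/2)@n0
    ctr=(a*e0+b*n0)[:2]
    s1=abs(d1@e0); s0=abs(d0@n0)
    lng=e0 if s1>s0 else n0
    ang=np.degrees(np.arctan2(lng[1],lng[0]))%180
    print("ctr",np.round(ctr,4),"size",np.round([s1,s0],4),"long dir deg",round(ang,2),"px",np.round(q.mean(0),2))
    return ctr,ang
E
python3 - <<'E'
from fit import *
im=cv2.imread("pics/top0.png")
for thr in(115,125,135,145):
  print(thr)
  for nm,xy,h in(("thick",(408,247),.018),("thin",(414,201),.012),("plate",(205,228),.014),("base",(300,230),.02)):
    try: print(nm,end=" ");fit(im,"top",xy,h,thr,25)
    except Exception as e: print(e)
# pins and holes: blob centroids in zooms
pins=[(291.6,226.6),(330.8,215.5)]
g=cv2.cvtColor(im,cv2.COLOR_BGR2GRAY)
print(g[222:232,286:298]);print(g[209:221,325:337]);print(g[224:234,197:208]);print(g[209:220,234:246])
E
```

```text
115
thick ctr [ 0.4233 -0.33  ] size [0.0735 0.0336] long dir deg 120.02 px [408.39 247.41]
thin ctr [ 0.5787 -0.359 ] size [0.0739 0.0369] long dir deg 91.67 px [416.65 200.15]
plate ctr [0.4926 0.2841] size [0.1787 0.0905] long dir deg 113.18 px [220.4  222.62]
base ctr [ 0.5037 -0.0281] size [0.2341 0.1176] long dir deg 105.0 px [316.04 220.97]
125
thick ctr [ 0.4234 -0.33  ] size [0.0714 0.0322] long dir deg 120.28 px [408.39 247.37]
thin ctr [ 0.5784 -0.3513] size [0.0562 0.0324] long dir deg 97.36 px [414.33 200.19]
plate ctr [0.4935 0.2845] size [0.1771 0.0871] long dir deg 113.22 px [220.29 222.36]
base ctr [ 0.5008 -0.013 ] size [0.2021 0.1102] long dir deg 106.83 px [311.41 221.77]
135
thick ctr [ 0.4235 -0.33  ] size [0.07   0.0307] long dir deg 120.28 px [408.4  247.33]
thin ctr [ 0.5779 -0.3513] size [0.0548 0.0283] long dir deg 105.65 px [414.33 200.35]
plate ctr [0.4934 0.2847] size [0.1759 0.0853] long dir deg 113.3 px [220.25 222.37]
base ctr [ 0.5014 -0.0118] size [0.1984 0.1075] long dir deg 106.88 px [311.02 221.58]
145
thick ctr [ 0.4236 -0.3303] size [0.0686 0.0
[... 1757 characters left out ...]
20 221 216 197 173 170 191 212 220 221 221]
 [217 222 220 215 208 207 215 220 222 222 221]
 [210 221 222 221 220 221 221 221 222 221 221]]
[[172 172 172 170 168 164 162 160 160 151 131 103]
 [170 169 167 166 163 160 160 160 162 158 140 113]
 [167 166 166 163 157 153 154 158 160 159 146 122]
 [167 165 163 157 145 135 133 143 152 157 150 132]
 [166 164 158 146 126 109 109 126 146 155 154 141]
 [161 158 153 136 114  96  95 119 144 157 158 148]
 [155 153 151 138 119 102 104 124 146 157 158 151]
 [153 154 153 148 135 124 125 139 152 156 158 155]
 [156 157 158 156 152 146 148 158 165 167 169 171]
 [158 161 166 169 168 167 173 185 192 194 193 197]
 [171 176 186 193 195 195 199 206 212 214 212 215]]
```

```bash
python3 - <<'E'
import cv2
a=cv2.imread("pics/scene0.png")
cv2.imwrite("pics/s_z2.png",cv2.resize(a[185:240,258:333],None,fx=10,fy=10,interpolation=cv2.INTER_NEAREST))
cv2.imwrite("pics/s_z3.png",cv2.resize(a[156:192,222:282],None,fx=12,fy=12,interpolation=cv2.INTER_NEAREST))
E
```

```text
(no output)
```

View pics/s_z2.png

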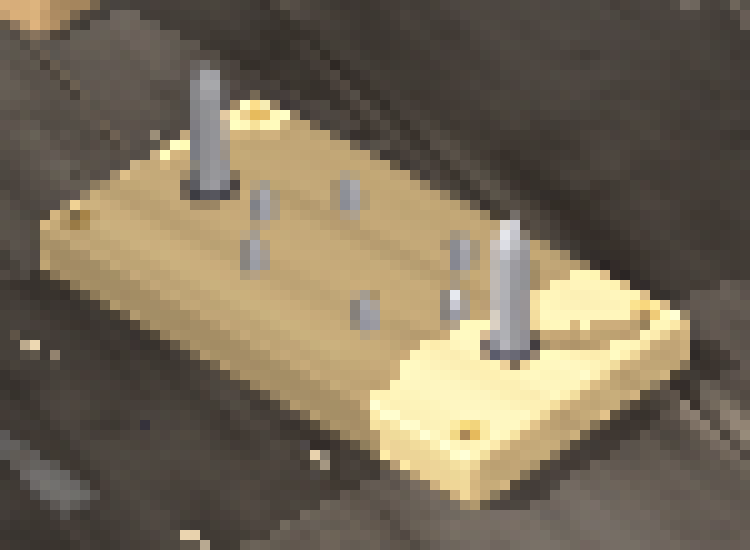

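View pics/s_z3.png

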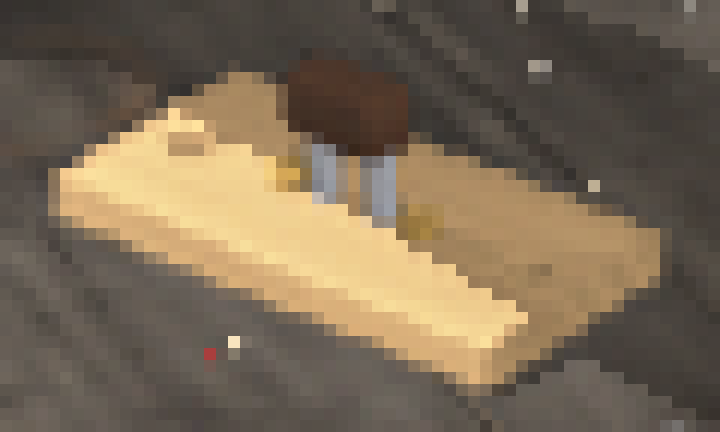

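```bash
python3 - <<'E'
from h import *
tip=cast("scene",[(278.2,190.8),(308.5,206.5)],.066); col=cast("scene",[(278.7,203.2),(308.5,219.5)],.0205)
for w in(tip,col):
    d=w[0]-w[1]; print(np.round(w[:,:2],4).tolist(),w.mean(0)[:2].round(4),np.linalg.norm(d).round(4),np.degrees(np.arctan2(d[1],d[0])).round(2))
# board top-face corners in scene: left(40,225) top?(?), right(690,315), near(470,470), 
c=np.array([(40,232),(690,318),(472,475),(258,95)])/10+[258,185]-.5
w=cast("scene",c,.02);print("corners",np.round(w[:,:2],4).tolist(), w[:2].mean(0)[:2],w[2:].mean(0)[:2])
# dowels base-ish z=.0255 mid
d=np.array([(263,203),(349,194),(254,252),(460,252),(366,312),(455,305)])/10+[258,185]-.5
w=cast("scene",d,.0255); print("dowels",np.round(w[:,:2],4).tolist(),w.mean(0)[:2])
# plate in scene zoom12
p=np.array([(58,172),(660,232),(487,350),(240,75)])/12+[222,156]-.5
w=cast("scene",p,.014);print("plate corners",np.round(w[:,:2],4).tolist(), w[:2].mean(0)[:2],w[2:].mean(0)[:2])
p=np.array([(350,75)])/12+[222,156]-.5; print("handle top",cast("scene",p,.058))
# top holes and pins
im=cv2.imread("pics/top0.png");g=cv2.cvtColor(im,cv2.COLOR_BGR2GRAY).astype(float)
def blob(x0,x1,y0,y1,lev):
    w=np.clip(lev-g[y0:y1,x0:x1],0,None); yy,xx=np.mgrid[y0:y1,x0:x1]; return ((w*xx).sum()/w.sum(),(w*yy).sum()/w.sum())
h=[blob(198,206,226,232,150),blob(235,245,211,218,145)]; w=cast("top",h,.012); print("holes",h,w[:,:2],w.mean(0)[:2],np.linalg.norm(w[0]-w[1]))
pn=[blob(287,296,222,231,170),blob(327,334,212,220,220)]; 
for z in(.02,.066):
    w=cast("top",pn,z); print("pins",pn,w[:,:2],w.mean(0)[:2],np.linalg.norm(w[0]-w[1]))
# thick offcut in scene
a=cv2.imread("pics/scene0.png"); cv2.imwrite("pics/s_z4.png",cv2.resize(a[265:300,305:355],None,fx=14,fy=14,interpolation=cv2.INTER_NEAREST))
E
```

```text
[[0.4883, 0.0543], [0.5247, -0.071]] [ 0.5065 -0.0083] 0.1304 106.17
[[0.4866, 0.052], [0.5222, -0.0742]] [ 0.5044 -0.0111] 0.1311 105.75
corners [[0.4287, 0.0592], [0.5782, -0.0887], [0.4809, -0.1209], [0.5253, 0.0923]] [ 0.50348952 -0.01475917] [ 0.50309626 -0.01429594]
dowels [[0.4928, 0.0289], [0.5185, 0.0189], [0.4775, 0.0066], [0.5321, -0.0274], [0.4914, -0.0398], [0.5164, -0.051]] [ 0.5047866  -0.01063938]
plate corners [[0.4308, 0.3499], [0.5683, 0.2225], [0.4956, 0.1905], [0.5021, 0.3754]] [0.49957059 0.28618848] [0.49886792 0.28294901]
handle top [[0.50033019 0.28413222 0.058     ]]
holes [(np.float64(201.76354679802955), np.float64(228.9064039408867)), (np.float64(239.38787878787878), np.float64(214.18989898989898))] [[0.47076057 0.34305276]
 [0.52094023 0.2228475 ]] [0.4958504  0.28295013] 0.1302586068332206
pins [(np.float64(291.7214043035108), np.float64(226.61721404303512)), (np.float64(330.22297297297297), np.float64(214.71621621621622))] [[ 0.48366263  0.05043495]
 [ 0.52449123 -0.0733595 ]] [ 0.50407693 -0.01146228] 0.1303535187402774
pins [(np.float64(291.7214043035108), np.float64(226.61721404303512)), (np.float64(330.22297297297297), np.float64(214.71621621621622))] [[ 0.48293905  0.04666317]
 [ 0.52216703 -0.07227816]] [ 0.50255304 -0.0128075 ] 0.12524325714601156
```

View pics/s_z4.png

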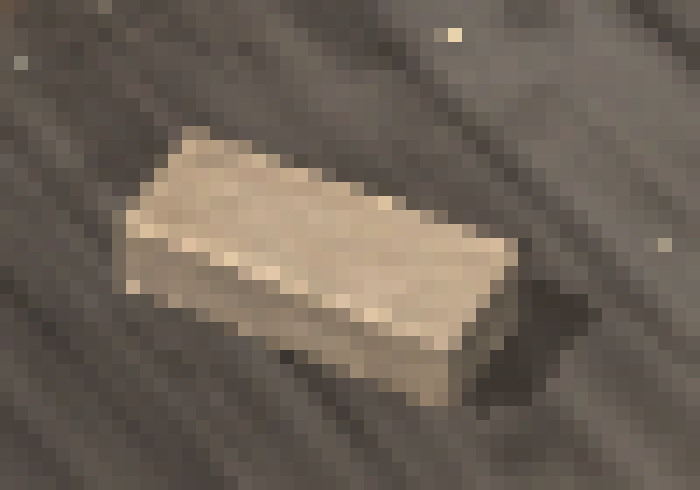

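```bash
cat >> h.py <<'E'
from scipy.spatial.transform import Rotation as Ro
def row(p,yaw,roll=180,pitch=0):
    s=arm.get_state(); R0=Ro.from_euler("xyz",s["ee_rot"]); Rt=Ro.from_euler("xyz",[roll,pitch,yaw],degrees=True)
    d=R0.inv().apply(np.array(p)-s["eef_pos"]); r=(R0.inv()*Rt).as_rotvec(degrees=True)
    print("row",np.round(d,4).tolist(),np.round(r,2).tolist()); return d,r
E
python3 - <<'E'
from h import *
c=np.array([(186,128),(520,243),(445,350),(126,222)])/14+[305,265]-.5
w=cast("scene",c,.018);print(np.round(w[:,:2],4).tolist(),w.mean(0)[:2]);
for i in range(4):
    d=w[(i+1)%4]-w[i]; print(np.linalg.norm(d).round(4),np.degrees(np.arctan2(d[1],d[0])).round(1))
row((.5,.2,.25),-40); row((.4235,-.33,.25),-59.8)
E
```

```text
[[0.42, -0.2912], [0.4559, -0.3503], [0.4287, -0.3661], [0.3971, -0.3069]] [ 0.42542621 -0.32861709]
0.0692 -58.7
0.0314 -150.0
0.0671 118.1
0.0278 34.4
row [0.4121, 0.3279, -0.0017] [0.08, -0.02, 21.73]
row [0.5057, 0.8552, -0.0009] [0.08, -0.04, 41.53]
```

jog_arm(motion=[[[0.41,0.33,0,0,0,22,0.0876],[0.41,0.33,0,0,0,22,0.0876],[0.41,0.33,0,0,0,22,0.0876],[0.41,0.33,0,0,0,22,0.0876],[0.41,0.33,0,0,0,22,0.0876],[0.41,0.33,0,0,0,22,0.0876],[0.41,0.33,0,0,0,22,0.0876],[0.41,0.33,0,0,0,22,0.0876]]], newtons=30)

```text
t: 0.9
eef_pos: [0.4292, 0.3031, 0.2483]
ee_rot: [3.14, -0.001, -0.702]
force: [1.2, 0.8, 0.6]
width: 0.0875
```

```bash
python3 - <<'E'
from h import *
st(); row((.5,-.05,.2),-50); row((.4245,-.3295,.1),-60)
E
```

```text
{'t': 0.9, 'q': [0.9889, 0.1127, -0.315, 0.0005, -1.1444, -0.1207], 'eef_pos': [0.4292, 0.3031, 0.2483], 'ee_rot': [3.1403, -0.0006, -0.7025], 'force': [1.1859, 0.799, 0.609], 'moment': [0.1608, -0.2003, 0.0253], 'width': 0.0875}
row [0.2822, 0.2236, 0.0488] [0.07, -0.04, 9.75]
row [0.4051, 0.4856, 0.1492] [0.07, -0.05, 19.75]
```

jog_arm(motion=[[[0.28,0.22,0.02,0,0,10,0.0876],[0.28,0.22,0.02,0,0,10,0.0876],[0.28,0.22,0.02,0,0,10,0.0876],[0.28,0.22,0.02,0,0,10,0.0876],[0.28,0.22,0.02,0,0,10,0.0876],[0.28,0.22,0.02,0,0,10,0.0876],[0.405,0.486,0.1,0,0,20,0.0876],[0.405,0.486,0.1,0,0,20,0.0876]]])

```text
t: 1.7
eef_pos: [0.4703, -0.0859, 0.2084]
ee_rot: [3.141, -0.001, -1.057]
force: [0.7, -0.5, -0.6]
width: 0.0874
```

```bash
python3 - <<'E'
from h import *
st(); row((.4245,-.3295,.08),-60)
E
```

```text
{'t': 1.7, 'q': [0.233, 0.0636, -0.468, 0.0013, -1.0398, 0.2801], 'eef_pos': [0.4703, -0.0859, 0.2084], 'ee_rot': [3.1407, -0.001, -1.057], 'force': [0.7241, -0.5139, -0.646], 'moment': [-0.0013, -0.1537, 0.0448], 'width': 0.0874}
row [0.1895, 0.1595, 0.1287] [0.05, -0.05, -0.56]
```

jog_arm(motion=[[[0.19,0.16,0.1,0,0,-0.5,0.0876],[0.19,0.16,0.1,0,0,-0.5,0.0876],[0.19,0.16,0.1,0,0,-0.5,0.0876],[0.19,0.16,0.1,0,0,-0.5,0.0876],[0.19,0.16,0.1,0,0,-0.5,0.0876],[0.19,0.16,0.129,0,0,-0.5,0.0876],[0.19,0.16,0.129,0,0,-0.5,0.0876],[0.19,0.16,0.129,0,0,-0.5,0.0876]]])

```text
t: 2.5
eef_pos: [0.4234, -0.3304, 0.0789]
ee_rot: [3.139, 0.001, -1.05]
force: [0.6, -1.0, 0.4]
width: 0.0876
```

```bash
python3 - <<'E'
from h import *
st(); row((.4245,-.3295,.0245),-60)
for n in("scene","top"):
    im=optics.grab_frame(n)[:,:,::-1]; cv2.imwrite(f"pics/{n}1.png",im)
    x,y=(325,280) if n=="scene" else (408,235)
    cv2.imwrite(f"pics/{n}1z.png",cv2.resize(im[y-60:y+40,x-60:x+60],None,fx=5,fy=5,interpolation=cv2.INTER_CUBIC))
E
```

```text
{'t': 2.5, 'q': [-0.2964, 0.3104, -0.5034, 0.0021, -0.7596, 0.8161], 'eef_pos': [0.4234, -0.3304, 0.0789], 'ee_rot': [3.1388, 0.0009, -1.0496], 'force': [0.6263, -0.9763, 0.4257], 'moment': [0.0526, -0.0671, -0.0012], 'width': 0.0876}
row [-0.0002, -0.0015, 0.0544] [0.16, 0.05, -0.14]
```

View pics/scene1z.png

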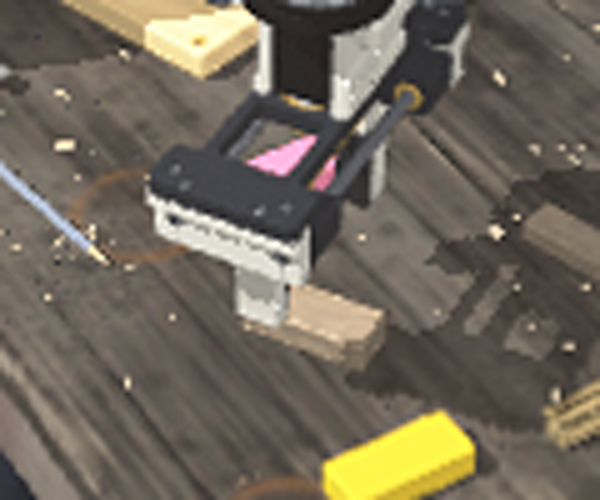

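View pics/top1z.png

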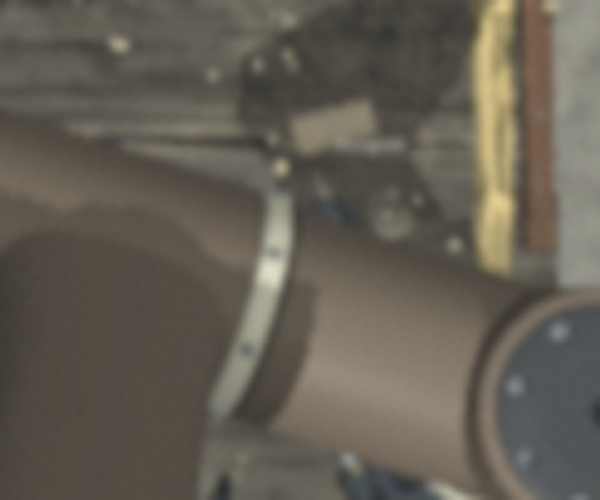

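jog_arm(motion=[[[0,-0.0015,0.03,0.16,0.05,0,0.0876],[0,-0.0015,0.0545,0.16,0.05,0,0.0876],[0,-0.0015,0.0545,0.16,0.05,0,0.0876],[0,-0.0015,0.0545,0.16,0.05,0,0.0876],[0,-0.0015,0.0545,0.16,0.05,0,0.0]]], newtons=15)

```text
t: 3.1
eef_pos: [0.428, -0.3293, 0.0281]
ee_rot: [-3.137, -0.005, -1.046]
force: [0.1, -0.7, -0.6]
width: 0.0838
```

jog_arm(motion=[[[0,0,0,0,0,0,0],[0,0,0,0,0,0,0],[0,0,0,0,0,0,0],[0,0,0,0,0,0,0],[0,0,0,0,0,0,0]]], newtons=30)

```text
t: 3.6
eef_pos: [0.4279, -0.3293, 0.0281]
ee_rot: [-3.137, -0.005, -1.046]
force: [0.4, -0.7, -0.6]
width: 0.0453
```

```bash
python3 - <<'E'
from h import *
st()
E
```

```text
{'t': 3.6, 'q': [-0.2925, 0.3849, -0.5475, 0.0007, -0.6316, 0.8166], 'eef_pos': [0.4279, -0.3293, 0.0281], 'ee_rot': [-3.1373, -0.0052, -1.0462], 'force': [0.3723, -0.7226, -0.6017], 'moment': [0.0371, 0.027, -0.0711], 'width': 0.0453}
```

jog_arm(motion=[[[0,0,0.0035,0,0,0,0],[0,0,0.0035,0,0,0,0],[0,0,0.0035,0,0,0,0],[0,0,0.0035,0,0,0,0]]], newtons=30)

```text
t: 4.0
eef_pos: [0.4279, -0.3294, 0.0245]
ee_rot: [-3.137, -0.005, -1.046]
force: [-0.1, -0.3, 0.4]
width: 0.03
```

```bash
python3 - <<'E'
from h import *
st()
E
```

```text
{'t': 4.0, 'q': [-0.2926, 0.3908, -0.5501, 0.0007, -0.6234, 0.8165], 'eef_pos': [0.4279, -0.3294, 0.0245], 'ee_rot': [-3.1374, -0.0051, -1.0463], 'force': [-0.1463, -0.2625, 0.3918], 'moment': [0.03, -0.0142, -0.0337], 'width': 0.03}
```

```bash
python3 - <<'E'
from h import *
row((.4279,-.3294,.14),-60);row((.504,-.011,.14),-73.5)
E
```

```text
row [0.0006, -0.0005, -0.1155] [-0.24, -0.29, 0.05]
row [-0.2368, -0.2258, -0.1158] [-0.27, -0.26, 13.55]
```

jog_arm(motion=[[[0,0,-0.02,-0.1,-0.1,0,0],[0,0,-0.06,-0.25,-0.25,0,0],[0,0,-0.1,-0.25,-0.25,0,0],[-0.06,-0.06,-0.115,-0.25,-0.25,4,0],[-0.1,-0.1,-0.115,-0.25,-0.25,7,0],[-0.14,-0.14,-0.115,-0.25,-0.25,10,0],[-0.17,-0.17,-0.115,-0.25,-0.25,13.5,0],[-0.2,-0.2,-0.115,-0.25,-0.25,13.5,0]]])

```text
t: 4.8
eef_pos: [0.4916, -0.0865, 0.1395]
ee_rot: [-3.14, -0.0, -1.284]
force: [1.4, -0.6, -0.2]
width: 0.0298
```

```bash
python3 - <<'E'
from h import *
st();row((.504,-.011,.12),-73.5)
E
```

```text
{'t': 4.8, 'q': [0.2203, 0.1727, -0.5195, 0.0001, -0.8772, 0.0662], 'eef_pos': [0.4916, -0.0865, 0.1395], 'ee_rot': [-3.1402, -0.0002, -1.2842], 'force': [1.4353, -0.6118, -0.2165], 'moment': [0.0811, -0.2565, 0.0079], 'width': 0.0298}
row [-0.0689, -0.0332, 0.0196] [-0.08, -0.01, -0.08]
```

jog_arm(motion=[[[-0.04,-0.02,0.01,0,0,0,0],[-0.069,-0.033,0.02,0,0,0,0],[-0.069,-0.033,0.02,0,0,0,0],[-0.069,-0.033,0.02,0,0,0,0],[-0.069,-0.033,0.02,0,0,0,0]]])

```text
t: 5.3
eef_pos: [0.5036, -0.0115, 0.1197]
ee_rot: [-3.14, -0.0, -1.284]
force: [-0.3, 0.0, -0.1]
width: 0.0297
```

```bash
python3 - <<'E'
from h import *
im=optics.grab_frame("scene")[:,:,::-1]; cv2.imwrite("pics/scene2.png",im)
s=st(); p=s["eef_pos"]; print(proj("scene",[p,p-[0,0,.022]]))
x,y=proj("scene",[p])[0].astype(int); print(x,y)
cv2.imwrite("pics/scene2z.png",cv2.resize(im[y-25:y+50,x-45:x+55],None,fx=8,fy=8,interpolation=cv2.INTER_NEAREST))
row((.504,-.011,.12),-73.5)
E
```

```text
{'t': 5.35, 'q': [0.3675, 0.2048, -0.5336, 0.0005, -0.8309, -0.0821], 'eef_pos': [0.5037, -0.0118, 0.1198], 'ee_rot': [-3.14, -0.0002, -1.2851], 'force': [-0.0678, 0.3409, 0.0896], 'moment': [0.0066, -0.0046, -0.0296], 'width': 0.0299}
[[292.21445692 184.41933818]
 [292.42460835 190.5567088 ]]
292 184
row [-0.0006, -0.0005, -0.0002] [-0.09, -0.01, -0.13]
```

View pics/scene2z.png

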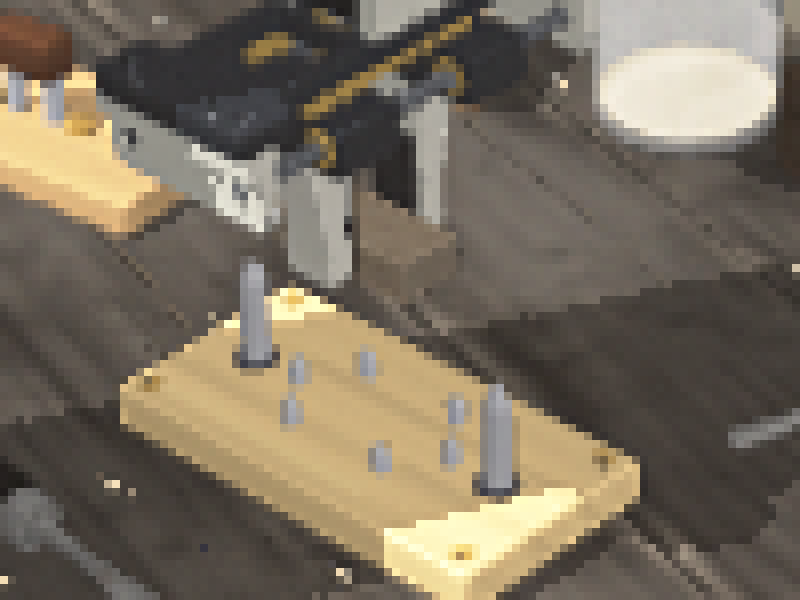

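```bash
cat > chk.py <<'E'
from h import *
def corners(p,yaw,h=.0245,L=.035,W=.015,H=.018):
    u=np.array([np.cos(yaw),np.sin(yaw),0]);v=np.array([-u[1],u[0],0])
    return {(a,b,c):p+a*L*u+b*W*v+[0,0,-h+c*H] for a in(-1,1) for b in(-1,1) for c in(0,1)}
E
python3 - <<'E'
from chk import *
p=np.array([.5037,-.0118,.1198]); C=corners(p,-1.2851)
for k,X in C.items():
    q=proj("scene",[X])[0]; z=(q+.5-[292-45,184-25])*8; print(k,q.round(1),"zoom",z.round())
# observed right-end corners -> cast
o=np.array([(402,300),(402,258),(455,237),(452,272)])/8+[247,159]-.5
for q,z in zip(o,(.0953,.1133,.1133,.0953)):
    w=cast("scene",[q],z)[0]; d=w-p; u=np.array([np.cos(-1.2851),np.sin(-1.2851)]); print(q,"along",round(d[:2]@u,4),"across",round(d[:2]@[-u[1],u[0]],4))
E
```

```text
(-1, -1, 0) [280.8 189.1] zoom [275. 245.]
(-1, -1, 1) [280.6 184.1] zoom [273. 205.]
(-1, 1, 0) [287.7 185.2] zoom [330. 214.]
(-1, 1, 1) [287.5 180.3] zoom [328. 174.]
(1, -1, 0) [297.4 197.5] zoom [407. 312.]
(1, -1, 1) [297.2 192.5] zoom [406. 272.]
(1, 1, 0) [304.2 193.4] zoom [462. 279.]
(1, 1, 1) [304.2 188.4] zoom [461. 239.]
[296.75 196.  ] along 0.0279 across -0.0102
[296.75 190.75] along 0.0274 across -0.0092
[303.375 188.125] along 0.0322 across 0.0146
[303.  192.5] along 0.0287 across 0.0162
```

```bash
python3 - <<'E'
from chk import *
p=np.array([.5037,-.0118,.1198]); yaw=-1.2851
u=np.array([np.cos(yaw),np.sin(yaw),0]);v=np.array([-u[1],u[0],0])
for a in(-.0095,.0095):
  for b in(-.015,-.036,.015,.036):
    X=p+a*u+b*v-[0,0,.022]; q=proj("scene",[X])[0]; print(a,b,q.round(2),"zoom",((q+.5-[247,159])*8).round())
im=cv2.imread("pics/scene2.png"); cv2.imwrite("pics/scene2zz.png",cv2.resize(im[170:202,275:310],None,fx=18,fy=18,interpolation=cv2.INTER_NEAREST))
E
```

```text
-0.0095 -0.015 [286.73 191.44] zoom [322. 264.]
-0.0095 -0.036 [281.8  194.28] zoom [282. 286.]
-0.0095 0.015 [293.63 187.47] zoom [377. 232.]
-0.0095 0.036 [298.35 184.76] zoom [415. 210.]
0.0095 -0.015 [291.23 193.72] zoom [358. 282.]
0.0095 -0.036 [286.3 196.6] zoom [318. 305.]
0.0095 0.015 [298.11 189.7 ] zoom [413. 250.]
0.0095 0.036 [302.82 186.94] zoom [451. 228.]
```

View pics/scene2zz.png

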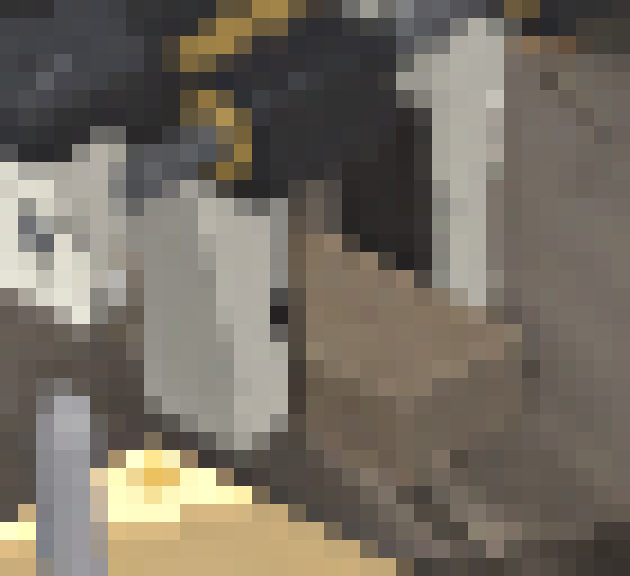

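```bash
python3 - <<'E'
from chk import *
c=np.array([.5,1.0])
A=lambda l:np.array(l)/10+[258,185]-.5
tip=cast("scene",np.array([(278.2,190.8),(308.5,206.5)])+c,.066); col=cast("scene",np.array([(278.7,203.2),(308.5,219.5)])+c,.0205)
print("tip",tip.mean(0),"col",col.mean(0),"dow",cast("scene",A([(263,203),(349,194),(254,252),(460,252),(366,312),(455,305)])+c,.0255).mean(0))
w=cast("scene",A([(40,232),(690,318),(472,475),(258,95)])+c,.02);print(w[:2].mean(0),w[2:].mean(0))
E
```

```text
tip [ 0.50507635 -0.01396223  0.066     ] col [ 0.5030522  -0.01659718  0.0205    ] dow [ 0.50343695 -0.01618138  0.0255    ]
[ 0.50215867 -0.02027076  0.02      ] [ 0.50175875 -0.01982447  0.02      ]
```

jog_arm(motion=[[[0,0,0.03,0,0,0,0],[0,0,0.057,0,0,0,0],[0,0,0.057,0,0,0,0],[0,0,0.057,0,0,0,0]]])

```text
t: 5.75
eef_pos: [0.5038, -0.0126, 0.0632]
ee_rot: [-3.141, -0.001, -1.286]
force: [-0.2, 0.4, 0.5]
width: 0.0299
```

```bash
python3 - <<'E'
from chk import *
im=optics.grab_frame("scene")[:,:,::-1]; cv2.imwrite("pics/scene3.png",im)
st()
cv2.imwrite("pics/scene3z.png",cv2.resize(im[185:240,258:333],None,fx=10,fy=10,interpolation=cv2.INTER_NEAREST))
im=optics.grab_frame("top")[:,:,::-1]; cv2.imwrite("pics/top3.png",im)
cv2.imwrite("pics/top3z.png",cv2.resize(im[185:255,265:365],None,fx=7,fy=7,interpolation=cv2.INTER_CUBIC))
E
```

```text
{'t': 5.8, 'q': [0.3662, 0.2849, -0.592, 0.0011, -0.6915, -0.082], 'eef_pos': [0.5044, -0.0123, 0.0639], 'ee_rot': [-3.1391, -0.0005, -1.2858], 'force': [0.0269, -0.4043, -1.1683], 'moment': [0.0819, -0.1222, -0.0451], 'width': 0.0298}
```

View pics/scene3z.png

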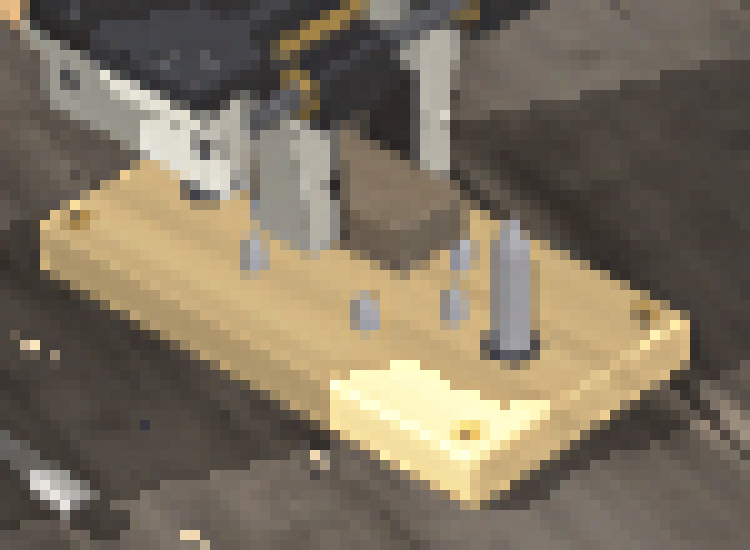

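View pics/top3z.png

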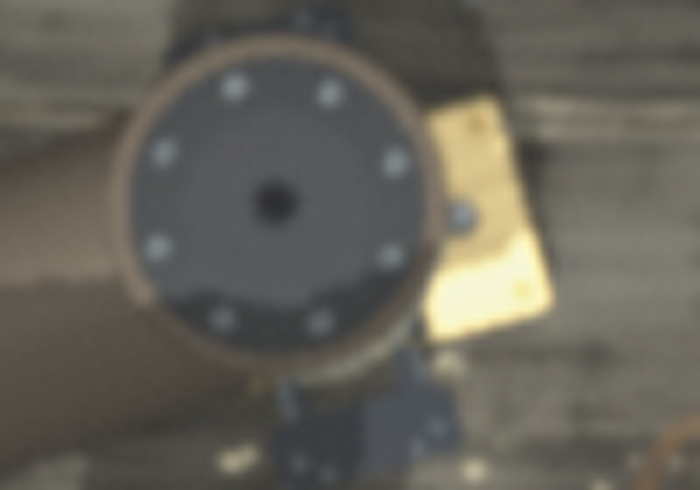

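```bash
python3 - <<'E'
from chk import *
im=cv2.imread("pics/scene3.png"); 
a=cv2.convertScaleAbs(im[196:222,280:312],alpha=1.5); cv2.imwrite("pics/scene3zz.png",cv2.resize(a,None,fx=22,fy=22,interpolation=cv2.INTER_NEAREST))
p=np.array([.5044,-.0123,.0639]); 
for k,X in corners(p,-1.286).items():
    q=proj("scene",[X])[0]; print(k,q.round(2),"zz",((q+.5-[280,196])*22).round())
u=np.array([np.cos(-1.286),np.sin(-1.286),0]);v=np.array([-u[1],u[0],0])
for a in(-.0095,.0095):
  for b in(-.015,-.029):
    q=proj("scene",[p+a*u+b*v-[0,0,.022]])[0]; print("f",a,b,"zz",((q+.5-[280,196])*22).round())
b=Ro.from_euler("z",16.5,degrees=True)
for c0 in((.5035,-.013),):
  for d in((21.5,24),(-21.5,24),(21.5,-24),(-21.5,-24),(0,41.5),(0,-41.5)):
    X=b.apply([d[0]/1e3,d[1]/1e3,0])+[*c0,.0]
    print("dowel",d,[((proj("scene",[X+[0,0,z]])[0]+.5-[280,196])*22).round().tolist() for z in(.02,.031)])
E
```

```text
(-1, -1, 0) [281.88 204.17] zz [ 52. 191.]
(-1, -1, 1) [281.64 199.39] zz [47. 86.]
(-1, 1, 0) [288.62 200.17] zz [201. 103.]
(-1, 1, 1) [288.43 195.43] zz [197.  -2.]
(1, -1, 0) [298.08 212.83] zz [409. 381.]
(1, -1, 1) [297.94 207.98] zz [406. 275.]
(1, 1, 0) [304.79 208.61] zz [556. 288.]
(1, 1, 1) [304.71 203.8 ] zz [555. 183.]
f -0.0095 -0.015 zz [179. 244.]
f -0.0095 -0.029 zz [109. 287.]
f 0.0095 -0.015 zz [276. 296.]
f 0.0095 -0.029 zz [206. 339.]
dowel (21.5, 24) [[287.0, 228.0], [285.0, 165.0]]
dowel (-21.5, 24) [[77.0, 356.0], [74.0, 293.0]]
dowel (21.5, -24) [[530.0, 355.0], [529.0, 292.0]]
dowel (-21.5, -24) [[320.0, 488.0], [318.0, 424.0]]
dowel (0, 41.5) [[96.0, 245.0], [93.0, 182.0]]
dowel (0, -41.5) [[517.0, 470.0], [516.0, 406.0]]
```

View pics/scene3zz.png

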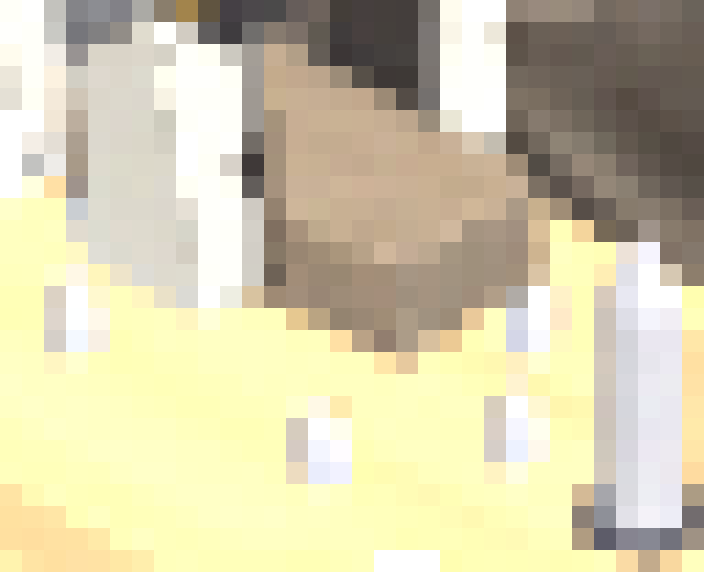

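```bash
python3 - <<'E'
from h import *
st();row((.5041,-.0151,.0575),-73.5)
E
```

```text
{'t': 5.85, 'q': [0.3665, 0.2843, -0.5918, 0.0011, -0.6912, -0.082], 'eef_pos': [0.5047, -0.012, 0.0642], 'ee_rot': [-3.1381, -0.0004, -1.2855], 'force': [-0.739, 0.5106, -0.8033], 'moment': [0.0583, -0.0113, 0.0164], 'width': 0.0297}
row [0.0028, 0.0015, 0.0067] [-0.2, -0.02, -0.15]
```

jog_arm(motion=[[[0.0028,0.0015,0.0035,-0.2,0,-0.15,0],[0.0028,0.0015,0.0067,-0.2,0,-0.15,0],[0.0028,0.0015,0.0067,-0.2,0,-0.15,0],[0.0028,0.0015,0.0067,-0.2,0,-0.15,0]]])

```text
t: 6.25
eef_pos: [0.5041, -0.0151, 0.0576]
ee_rot: [-3.142, -0.0, -1.283]
force: [0.3, 0.7, -0.0]
width: 0.03
```

```bash
python3 - <<'E'
from chk import *
im=optics.grab_frame("scene")[:,:,::-1]; cv2.imwrite("pics/scene4.png",im)
s=st();row((.5041,-.0151,.0575),-73.5)
a=cv2.convertScaleAbs(im[196:222,280:312],alpha=1.3); cv2.imwrite("pics/scene4zz.png",cv2.resize(a,None,fx=22,fy=22,interpolation=cv2.INTER_NEAREST))
for k,X in corners(s["eef_pos"],s["ee_rot"][2]).items():
    q=proj("scene",[X])[0]; print(k,"zz",((q+.5-[280,196])*22).round())
E
```

```text
{'t': 6.3, 'q': [0.3606, 0.2954, -0.5965, 0.0007, -0.6789, -0.0732], 'eef_pos': [0.5041, -0.0151, 0.0576], 'ee_rot': [-3.1415, -0.0004, -1.2828], 'force': [-0.3959, 0.1997, -0.255], 'moment': [0.084, 0.0033, -0.0483], 'width': 0.0299}
row [0.0, 0.0, 0.0001] [-0.01, -0.03, -0.0]
(-1, -1, 0) zz [ 61. 238.]
(-1, -1, 1) zz [ 56. 133.]
(-1, 1, 0) zz [209. 149.]
(-1, 1, 1) zz [205.  45.]
(1, -1, 0) zz [419. 429.]
(1, -1, 1) zz [416. 322.]
(1, 1, 0) zz [566. 335.]
(1, 1, 1) zz [564. 230.]
```

View pics/scene4zz.png

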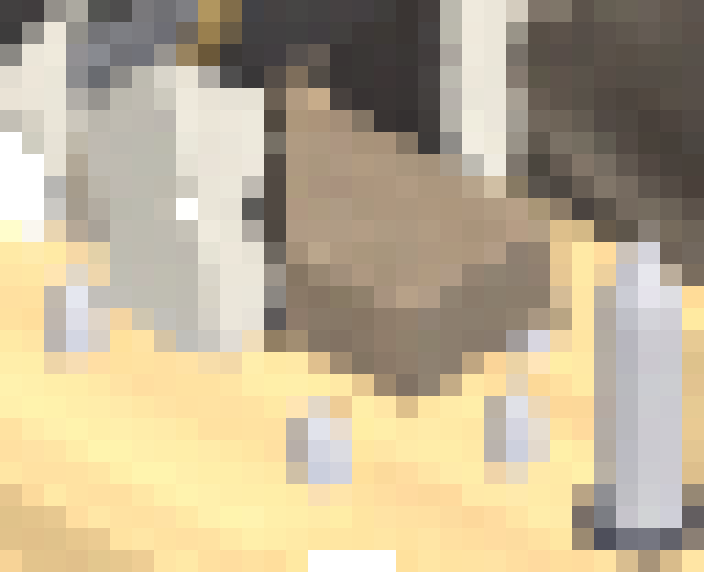

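jog_arm(motion=[[[0,0,0.003,0,0,0,0],[0,0,0.006,0,0,0,0],[0,0,0.008,0,0,0,0],[0,0,0.01,0,0,0,0],[0,0,0.011,0,0,0,0]]])

```text
t: 6.8
eef_pos: [0.504, -0.0151, 0.0462]
ee_rot: [3.141, -0.0, -1.283]
force: [-0.1, -0.5, -0.3]
width: 0.0301
```

```bash
python3 - <<'E'
from h import *
st()
E
```

```text
{'t': 6.8, 'q': [0.3606, 0.3134, -0.6067, 0.0007, -0.651, -0.0732], 'eef_pos': [0.504, -0.0151, 0.0462], 'ee_rot': [3.1412, -0.0004, -1.2828], 'force': [-0.1028, -0.4765, -0.3121], 'moment': [0.1334, -0.0174, -0.0353], 'width': 0.0301}
```

No contact force so far; bottom should be about 2 mm over the board. Finish and look.

jog_arm(motion=[[[0,0,0.001,0,0,0,0],[0,0,0.0015,0,0,0,0],[0,0,0.0018,0,0,0,0],[0,0,0.0018,0,0,0,0]]])

```text
t: 7.2
eef_pos: [0.504, -0.0151, 0.0445]
ee_rot: [3.141, -0.0, -1.283]
force: [0.8, -0.3, -0.5]
width: 0.0295
```

```bash
python3 - <<'E'
from chk import *
im=optics.grab_frame("scene")[:,:,::-1]; cv2.imwrite("pics/scene5.png",im)
s=st()
a=cv2.convertScaleAbs(im[196:222,280:312],alpha=1.3); cv2.imwrite("pics/scene5zz.png",cv2.resize(a,None,fx=22,fy=22,interpolation=cv2.INTER_NEAREST))
E
```

```text
{'t': 7.25, 'q': [0.3606, 0.3162, -0.6083, 0.0007, -0.6466, -0.0732], 'eef_pos': [0.504, -0.0151, 0.0445], 'ee_rot': [3.1413, -0.0004, -1.2828], 'force': [0.2832, -0.2145, -1.6837], 'moment': [0.1024, -0.0329, -0.0005], 'width': 0.0297}
```

View pics/scene5zz.png

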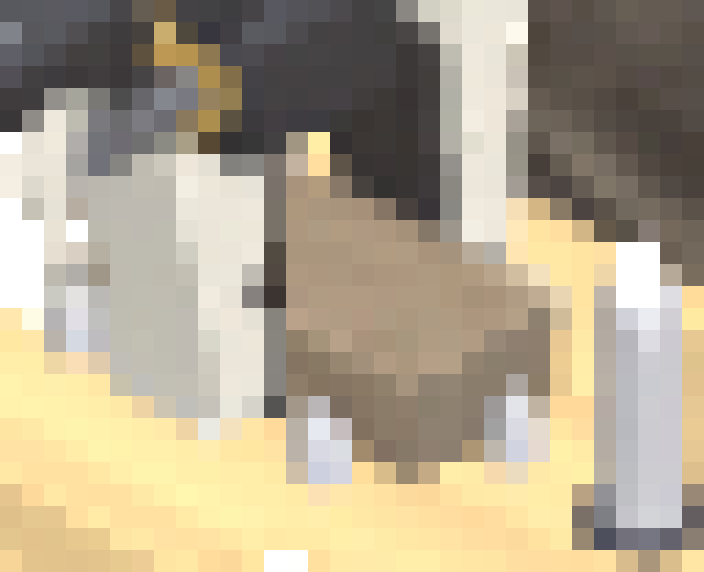

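jog_arm(motion=[[[0,0,0.0003,0,0,0,0.06],[0,0,0.0003,0,0,0,0.06],[0,0,0.0003,0,0,0,0.06],[0,0,0.0003,0,0,0,0.06],[0,0,-0.02,0,0,0,0.06],[0,0,-0.06,0,0,0,0.06],[0,0,-0.1,0,0,0,0.06],[0,0,-0.11,0,0,0,0.06]]])

```text
t: 8.05
eef_pos: [0.5063, -0.0145, 0.1589]
ee_rot: [-3.135, -0.001, -1.282]
force: [0.5, 0.4, -0.5]
width: 0.0596
```

```bash
python3 - <<'E'
from h import *
s=st();row((.4965,.284,.15),-66.7)
E
```

```text
{'t': 8.05, 'q': [0.3608, 0.1589, -0.4847, 0.0018, -0.9208, -0.073], 'eef_pos': [0.5063, -0.0145, 0.1589], 'ee_rot': [-3.135, -0.001, -1.2819], 'force': [0.507, 0.3623, -0.5283], 'moment': [0.1051, -0.1238, 0.0199], 'width': 0.0596}
row [-0.289, -0.0756, 0.0091] [-0.37, -0.08, -6.75]
```

jog_arm(motion=[[[-0.1,-0.03,0,-0.3,0,-4,0.0876],[-0.29,-0.075,0,-0.3,0,-6.75,0.0876],[-0.29,-0.075,0,-0.3,0,-6.75,0.0876],[-0.29,-0.075,0,-0.3,0,-6.75,0.0876],[-0.29,-0.075,0,-0.3,0,-6.75,0.0876],[-0.29,-0.075,0,-0.3,0,-6.75,0.0876],[-0.29,-0.075,0.01,-0.3,0,-6.75,0.0876],[-0.29,-0.075,0.03,-0.3,0,-6.75,0.0876]]])

```text
t: 8.85
eef_pos: [0.496, 0.2871, 0.1293]
ee_rot: [-3.138, -0.001, -1.161]
force: [-0.7, -0.6, -0.5]
width: 0.0873
```

```bash
python3 - <<'E'
from h import *
im=optics.grab_frame("scene")[:,:,::-1]; cv2.imwrite("pics/scene6.png",im)
s=st();row((.497,.2825,.0505),-66.7)
cv2.imwrite("pics/scene6z.png",cv2.resize(im[120:235,215:335],None,fx=5,fy=5,interpolation=cv2.INTER_NEAREST))
E
```

```text
{'t': 8.9, 'q': [0.8662, 0.3008, -0.3815, 0.0009, -0.8918, -0.4594], 'eef_pos': [0.4941, 0.2847, 0.1251], 'ee_rot': [3.1389, -0.0021, -1.1635], 'force': [-0.7968, -0.8231, -3.6186], 'moment': [-0.1654, 0.2837, 0.0027], 'width': 0.0874}
row [0.003, -0.002, 0.0746] [0.16, -0.12, 0.04]
```

View pics/scene6z.png

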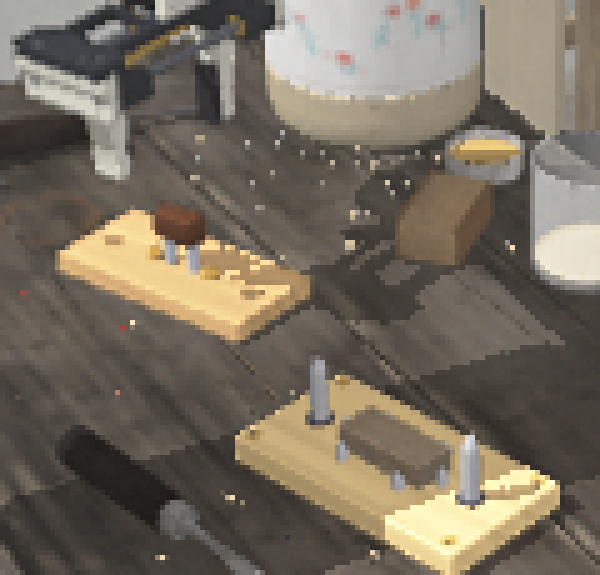

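jog_arm(motion=[[[0.003,-0.002,0.03,0.15,-0.1,0,0.0876],[0.003,-0.002,0.05,0.15,-0.1,0,0.0876],[0.003,-0.002,0.05,0.15,-0.1,0,0.0876],[0.003,-0.002,0.05,0.15,-0.1,0,0.0876]]])

```text
t: 9.3
eef_pos: [0.4972, 0.2822, 0.0754]
ee_rot: [3.141, -0.001, -1.164]
force: [0.3, 0.3, 0.8]
width: 0.0876
```

```bash
python3 - <<'E'
from h import *
im=optics.grab_frame("scene")[:,:,::-1]; cv2.imwrite("pics/scene7.png",im)
s=st();row((.497,.2825,.0505),-66.7)
cv2.imwrite("pics/scene7z.png",cv2.resize(im[130:192,215:290],None,fx=9,fy=9,interpolation=cv2.INTER_NEAREST))
E
```

```text
{'t': 9.35, 'q': [0.8589, 0.3613, -0.4292, 0.0009, -0.7797, -0.4522], 'eef_pos': [0.4976, 0.2828, 0.0762], 'ee_rot': [-3.1407, -0.0003, -1.1634], 'force': [0.1887, -0.1005, 0.5548], 'moment': [0.1167, -0.0618, 0.0318], 'width': 0.0875}
row [-0.0, 0.0007, 0.0257] [-0.05, -0.02, 0.04]
```

View pics/scene7z.png

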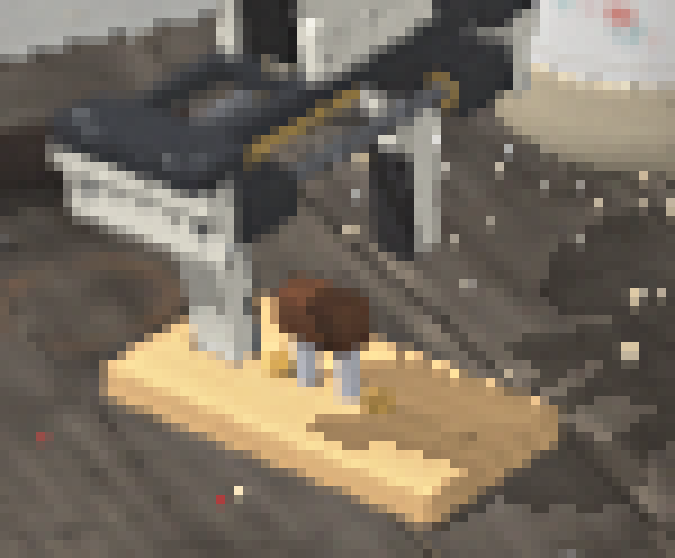

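jog_arm(motion=[[[0,0.0007,0.015,0,0,0,0.0876],[0,0.0007,0.0257,0,0,0,0.0876],[0,0.0007,0.0257,0,0,0,0.0876],[0,0.0007,0.0257,0,0,0,0.05],[0,0.0007,0.0257,0,0,0,0.03],[0,0.0007,0.0257,0,0,0,0.0],[0,0.0007,0.0257,0,0,0,0.0],[0,0.0007,0.0257,0,0,0,0.0]]], newtons=10)

```text
t: 10.15
eef_pos: [0.4971, 0.2825, 0.0507]
ee_rot: [-3.14, -0.0, -1.163]
force: [-0.2, 0.6, -0.1]
width: 0.0534
```

jog_arm(motion=[[[0,0,0,0,0,0,0],[0,0,0,0,0,0,0],[0,0,0,0,0,0,0],[0,0,0,0,0,0,0]]], newtons=40)

```text
t: 10.55
eef_pos: [0.4971, 0.2825, 0.0507]
ee_rot: [-3.14, -0.0, -1.163]
force: [0.6, 0.9, -0.3]
width: 0.0213
```

```bash
python3 - <<'E'
from h import *
s=st();row((.497,.2825,.0505),-66.7)
E
```

```text
{'t': 10.55, 'q': [0.8594, 0.3946, -0.453, 0.001, -0.7222, -0.4527], 'eef_pos': [0.4971, 0.2825, 0.0507], 'ee_rot': [-3.1405, -0.0002, -1.1634], 'force': [0.6496, 0.9284, -0.261], 'moment': [0.0255, 0.0169, -0.002], 'width': 0.0213}
row [0.0, 0.0001, 0.0002] [-0.06, -0.01, 0.04]
```

jog_arm(motion=[[[0,0,0,0,0,0,0],[0,0,0,0,0,0,0],[0,0,-0.003,0,0,0,0],[0,0,-0.01,0,0,0,0],[0,0,-0.025,0,0,0,0],[0,0,-0.045,0,0,0,0],[0,0,-0.065,0,0,0,0],[0,0,-0.08,0,0,0,0]]], newtons=45)

```text
t: 11.35
eef_pos: [0.497, 0.2825, 0.1321]
ee_rot: [-3.14, 0.0, -1.163]
force: [-0.6, 0.3, -3.7]
width: 0.0197
```

```bash
python3 - <<'E'
from h import *
im=optics.grab_frame("scene")[:,:,::-1]; cv2.imwrite("pics/scene8.png",im)
s=st();row((.504,-.0145,.16),-73.5)
cv2.imwrite("pics/scene8z.png",cv2.resize(im[110:192,215:305],None,fx=7,fy=7,interpolation=cv2.INTER_NEAREST))
E
```

```text
{'t': 11.4, 'q': [0.8595, 0.2902, -0.3719, 0.0017, -0.904, -0.4526], 'eef_pos': [0.498, 0.2833, 0.1344], 'ee_rot': [-3.1368, 0.0009, -1.1629], 'force': [0.7965, 0.7025, -0.8437], 'moment': [0.2376, -0.1859, -0.0153], 'width': 0.02}
row [0.2757, 0.1125, -0.0263] [-0.27, 0.07, 6.87]
```

View pics/scene8z.png

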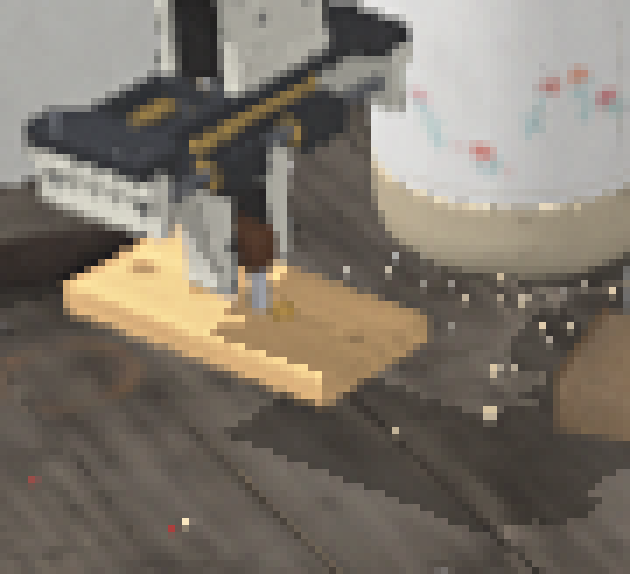

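jog_arm(motion=[[[0.02,0.01,-0.015,-0.2,0,1,0],[0.06,0.03,-0.025,-0.2,0,2.5,0],[0.105,0.045,-0.026,-0.2,0,4,0],[0.15,0.065,-0.026,-0.2,0,5.5,0],[0.19,0.08,-0.026,-0.2,0,6.9,0],[0.225,0.095,-0.026,-0.2,0,6.9,0],[0.25,0.105,-0.026,-0.2,0,6.9,0],[0.265,0.11,-0.026,-0.2,0,6.9,0]]])

```text
t: 12.2
eef_pos: [0.501, -0.0059, 0.1593]
ee_rot: [-3.141, 0.001, -1.285]
force: [0.6, 0.1, -3.9]
width: 0.0195
```

```bash
python3 - <<'E'
from h import *
s=st();row((.504,-.0148,.15),-73.5)
E
```

```text
{'t': 12.2, 'q': [0.38, 0.1534, -0.4888, -0.0018, -0.9283, -0.0934], 'eef_pos': [0.501, -0.0059, 0.1593], 'ee_rot': [-3.1414, 0.0014, -1.2852], 'force': [0.6011, 0.1189, -3.8707], 'moment': [0.0276, -0.0854, -0.0142], 'width': 0.0195}
row [0.0094, -0.0004, 0.0093] [-0.01, 0.08, -0.14]
```

jog_arm(motion=[[[0.005,0,0.008,0,0.08,-0.14,0],[0.0094,-0.0004,0.018,0,0.08,-0.14,0],[0.0094,-0.0004,0.027,0,0.08,-0.14,0],[0.0094,-0.0004,0.0295,0,0.08,-0.14,0],[0.0094,-0.0004,0.0295,0,0.08,-0.14,0],[0.0094,-0.0004,0.0295,0,0.08,-0.14,0]]])

```text
t: 12.8
eef_pos: [0.5042, -0.0142, 0.1298]
ee_rot: [-3.142, -0.0, -1.282]
force: [-0.3, -0.2, -4.4]
width: 0.0195
```

```bash
python3 - <<'E'
from h import *
im=optics.grab_frame("scene")[:,:,::-1]; cv2.imwrite("pics/scene9.png",im)
it=optics.grab_frame("top")[:,:,::-1]; cv2.imwrite("pics/top9.png",it)
s=st();row((.504,-.0148,.13),-73.5)
cv2.imwrite("pics/scene9z.png",cv2.resize(im[175:235,252:335],None,fx=9,fy=9,interpolation=cv2.INTER_NEAREST))
cv2.imwrite("pics/top9z.png",cv2.resize(it[185:255,265:365],None,fx=7,fy=7,interpolation=cv2.INTER_CUBIC))
E
```

```text
{'t': 12.9, 'q': [0.3618, 0.1932, -0.5192, 0.0001, -0.8576, -0.073], 'eef_pos': [0.5043, -0.0142, 0.1302], 'ee_rot': [-3.1408, 0.0, -1.282], 'force': [0.4068, 0.349, -4.7403], 'moment': [0.0879, -0.0791, 0.0198], 'width': 0.0194}
row [0.0004, 0.0005, 0.0002] [-0.05, 0.0, 0.05]
```

View pics/scene9z.png

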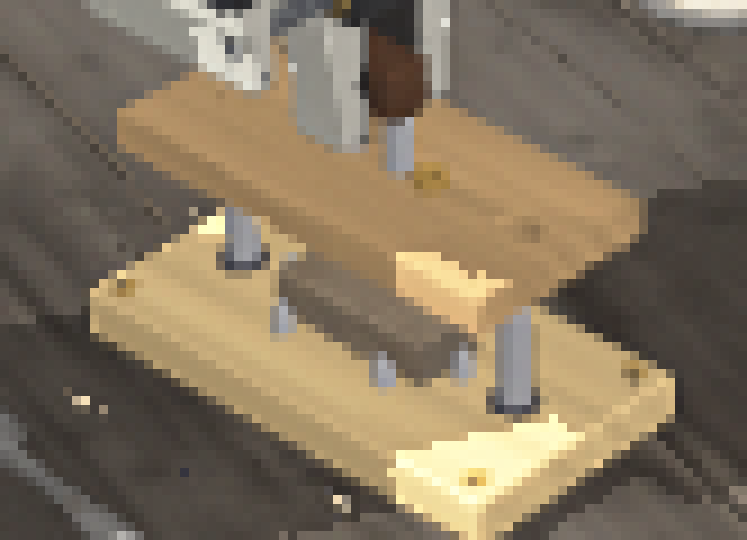

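View pics/top9z.png

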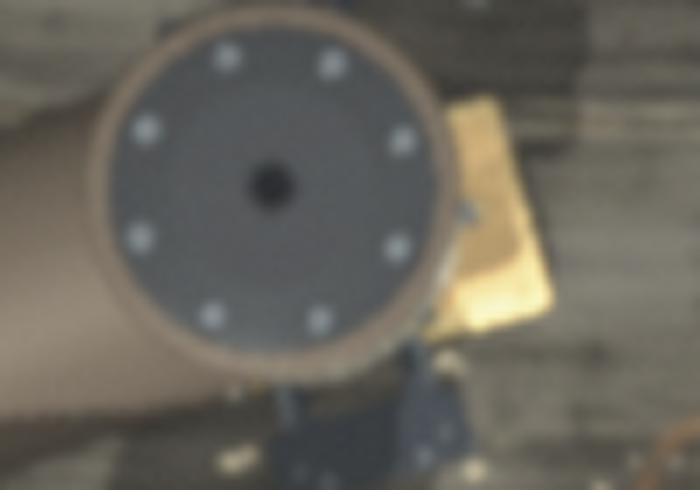

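```bash
python3 - <<'E'
from h import *
im=cv2.imread("pics/scene9.png")
cv2.imwrite("pics/scene9h.png",cv2.resize(cv2.convertScaleAbs(im[184:214,296:328],alpha=1.4),None,fx=22,fy=22,interpolation=cv2.INTER_NEAREST))
cv2.imwrite("pics/scene9g.png",cv2.resize(cv2.convertScaleAbs(im[178:204,260:300],alpha=1.4),None,fx=19,fy=19,interpolation=cv2.INTER_NEAREST))
f=lambda l:np.array(l,float)/9+[252,175]-.5
z=.0795
w=cast("scene",f([(530,228)]),z+.013)[0]; print("hole",w)
w=cast("scene",f([(118,108),(645,205)]),z+.014); print("plate LR corners",w[:,:2].round(4).tolist(),w.mean(0)[:2])
w=cast("scene",f([(478,337)]),z); print("near bottom corner",w)
w=cast("scene",f([(478,303)]),z+.014); print("near top corner",w)
s=arm.get_state();p=np.array([.5043,-.0142,0]);yaw=-1.282
u=np.array([np.cos(yaw),np.sin(yaw),0]);v=np.array([-u[1],u[0],0])
for nm,X in(("hole",p+.065*u+[0,0,z+.013]),("left",p-.085*u-.04*v+[0,0,z+.014]),("right",p+.085*u+.04*v+[0,0,z+.014]),("nearb",p+.085*u-.04*v+[0,0,z]),("neart",p+.085*u-.04*v+[0,0,z+.014])):
    q=proj("scene",[X])[0]; print(nm,"pred zoom",((q+.5-[252,175])*9).round(1))
E
```

```text
hole [ 0.52785486 -0.07705094  0.0925    ]
plate LR corners [[0.4452, 0.06], [0.5666, -0.0868]] [ 0.50588695 -0.01343816]
near bottom corner [[ 0.49078662 -0.10554323  0.0795    ]]
near top corner [[ 0.49052358 -0.10639415  0.0935    ]]
hole pred zoom [516.1 231.7]
left pred zoom [114.4 116.2]
right pred zoom [641.5 201.2]
nearb pred zoom [478.8 339.9]
neart pred zoom [478.1 304.4]
```

View pics/scene9h.png

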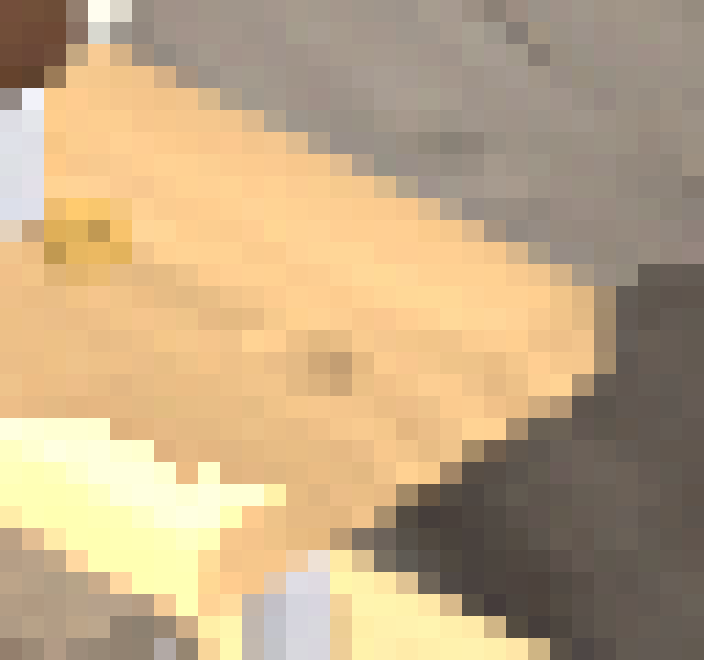

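View pics/scene9g.png

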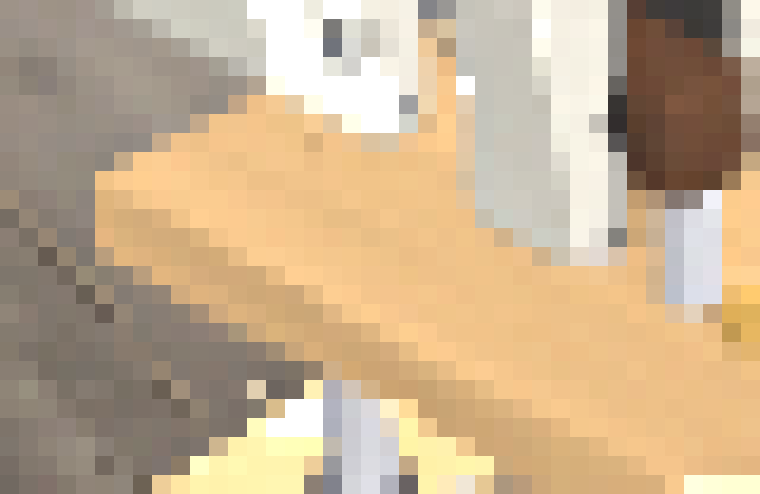

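```bash
cat > edges.py <<'E'
from h import *
def edge(im,A,B,half=2.5,n=60,lo=.1,hi=.9):
    """A,B px ends of approx edge; sample profiles normal to it; subpixel edge = max gradient; robust line; returns two px pts"""
    g=cv2.cvtColor(im,cv2.COLOR_BGR2GRAY).astype(np.float32)
    A=np.array(A,float);B=np.array(B,float);d=(B-A)/np.linalg.norm(B-A);nn=np.array([-d[1],d[0]])
    t=np.arange(-half,half+.01,.1);P=[]
    for s in np.linspace(lo,hi,n):
        c=A+(B-A)*s; pts=(c+t[:,None]*nn).astype(np.float32)
        pr=cv2.remap(g,pts[None,:,0],pts[None,:,1],cv2.INTER_LINEAR)[0]
        pr=np.convolve(pr,np.ones(5)/5,'same'); gr=np.abs(np.gradient(pr)); gr[:5]=0;gr[-5:]=0
        i=gr.argmax()
        if gr[i]>1.0:
            w=gr*(abs(t-t[i])<.8); P.append(c+nn*(w*t).sum()/w.sum())
    P=np.array(P,np.float32)
    for _ in range(4):
        vx,vy,x,y=cv2.fitLine(P,cv2.DIST_HUBER,0,.01,.01).ravel()
        r=abs((P[:,0]-x)*vy-(P[:,1]-y)*vx); P=P[r<max(.25,2*np.median(r))]
    k=[np.array([x,y])+np.array([vx,vy])*(((p-[x,y])@[vx,vy])) for p in (A,B)]
    return np.array(k),len(P),r.std()
def dist(n,pts,z,nrm):
    w=cast(n,pts,z)[:,:2]; return (w.mean(0)@nrm), np.degrees(np.arctan2(*(w[1]-w[0])[::-1]))
E
python3 - <<'E'
from edges import *
yaw=np.radians(-73.5);u=np.array([np.cos(yaw),np.sin(yaw)]);v=np.array([-u[1],u[0]])
def run(im,c,hu,hv,zb,H,tag):
    c=np.array(c)
    P=lambda a,b,z:proj("scene",[[*(c+a*u+b*v),z]])[0]
    L={"front_bot":(P(-hu,-hv,zb),P(hu,-hv,zb),zb,v,-hv),"right_bot":(P(hu,-hv,zb),P(hu,hv,zb),zb,u,hu),"far_top":(P(-hu,hv,zb+H),P(hu,hv,zb+H),zb+H,v,hv),"left_top":(P(-hu,-hv,zb+H),P(-hu,hv,zb+H),zb+H,u,-hu),"right_vert?":None}
    rng=dict(front_bot=(.05,.3) if tag=="plate" else (.08,.92),right_bot=(.4,.92) if tag=="plate" else (.08,.92),far_top=(.6,.93) if tag=="plate" else (.3,.93),left_top=(.08,.35) if tag=="plate" else(.1,.9))
    for k,l in L.items():
        if l is None: continue
        a,b,z,n,h=l; lo,hi=rng[k]
        A=a+(b-a)*lo;B=a+(b-a)*hi
        try:
            pts,m,r=edge(im,A,B,lo=0,hi=1); d,ang=dist("scene",pts,z,n); print(tag,k,m,round(r,2),"centre coord mm",round((d-h)*1e3,2),"ang",round(ang,2), "px shift", (pts.mean(0)-(A+B)/2).round(2))
        except Exception as e: print(tag,k,e)
c0=np.array([.5041,-.0148]); print("c0",c0@u*1e3,c0@v*1e3)
run(cv2.imread("pics/scene0.png"),(.5035,-.014),.095,.05,0,.02,"board")
run(cv2.imread("pics/scene9.png"),(.5055,-.0133),.085,.04,.0795,.014,"plate")
E
```

```text
c0 157.3626673412967 479.137601245438
board front_bot 56 0.05 centre coord mm 483.17 ang -73.17 px shift [ 0.51 -0.92]
board right_bot 60 0.05 centre coord mm 151.65 ang 16.58 px shift [-0.67 -0.98]
board far_top 52 0.06 centre coord mm 479.34 ang -73.04 px shift [ 0.05 -0.11]
board left_top 44 0.07 centre coord mm 154.44 ang 16.77 px shift [-0.21 -0.35]
plate front_bot 46 0.17 centre coord mm 477.78 ang -85.1 px shift [-0.47  0.57]
plate right_bot 48 0.06 centre coord mm 156.52 ang 16.89 px shift [0.03 0.04]
plate far_top 60 0.05 centre coord mm 481.06 ang -74.95 px shift [ 0.01 -0.03]
plate left_top 60 0.04 centre coord mm 155.6 ang 13.95 px shift [-0.07 -0.13]
```

jog_arm(motion=[[[-0.0027,0.0015,0.003,0,0,0,0],[-0.0027,0.0015,0.007,0,0,0,0],[-0.0027,0.0015,0.0105,0,0,0,0],[-0.0027,0.0015,0.0105,0,0,0,0],[-0.0027,0.0015,0.0105,0,0,0,0]]])

```text
t: 13.4
eef_pos: [0.5021, -0.0122, 0.1195]
ee_rot: [-3.141, -0.0, -1.282]
force: [0.2, 0.4, -4.7]
width: 0.0199
```

```bash
python3 - <<'E'
from h import *
im=optics.grab_frame("scene")[:,:,::-1]; cv2.imwrite("pics/scene10.png",im)
s=st()
cv2.imwrite("pics/scene10z.png",cv2.resize(cv2.convertScaleAbs(im[178:235,256:328],alpha=1.3),None,fx=10,fy=10,interpolation=cv2.INTER_NEAREST))
E
```

```text
{'t': 13.45, 'q': [0.3677, 0.2032, -0.5361, 0.0002, -0.8308, -0.0791], 'eef_pos': [0.5022, -0.0121, 0.1197], 'ee_rot': [-3.1408, -0.0001, -1.282], 'force': [-0.4978, -0.4679, -4.8892], 'moment': [0.051, 0.0007, 0.0188], 'width': 0.0194}
```

View pics/scene10z.png

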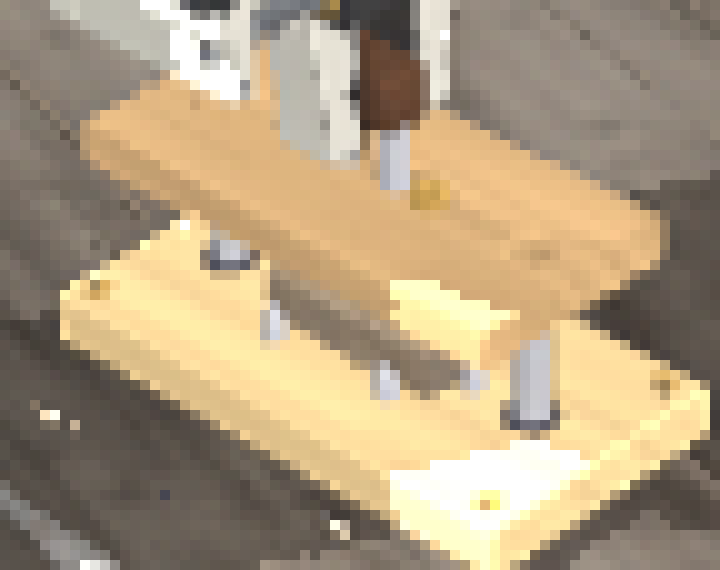

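```bash
cat > pnp.py <<'E'
from edges import *
f=lambda l:np.array(l,float)/10+[258,185]-.5
obj=[(0,41.5,25.5),(21.5,24,25.5),(-21.5,24,25.5),(21.5,-24,25.5),(-21.5,-24,25.5),(0,-41.5,25.5),(0,65,20.5),(0,-65,20.5),(0,65,66),(0,-65,66),(-50,95,20),(50,-95,20),(-50,-95,20),(-50,-95,0),(-50,95,0),(50,-95,0)]
img=f([(263,203),(349,194),(254,252),(460,252),(366,312),(455,305),(212,188),(510,350),(207,65),(510,222),(40,226),(690,312),(472,468),(472,509),(40,270),(692,358)])
obj=np.array(obj)/1e3
m=optics.camera_model("scene")
# initial: jig->world
Rj=Ro.from_euler("z",16.6,degrees=True).as_matrix();tj=np.array([.504,-.0145,0])
R0=m["R"]@Rj;t0=m["R"]@tj+m["t"]
ok,rv,tv=cv2.solvePnP(obj,img,m["mtx"],m["D"],cv2.Rodrigues(R0)[0].copy(),t0.reshape(3,1).copy(),True,cv2.SOLVEPNP_ITERATIVE)
RJ=cv2.Rodrigues(rv)[0];TJ=tv.ravel()
def projJ(X): return cv2.projectPoints(np.asarray(X,float).reshape(-1,1,3),rv,tv,m["mtx"],m["D"])[0].reshape(-1,2)
def castJ(px,z):
    u=cv2.undistortPoints(np.asarray(px,float).reshape(-1,1,2),m["mtx"],m["D"]).reshape(-1,2)
    d=np.c_[u,np.ones(len(u))]@RJ; c=-RJ.T@TJ; return c+d*((z-c[2])/d[:,2])[:,None]
E
python3 - <<'E'
from pnp import *
print((img-projJ(obj)).round(2).tolist())
# compare rotation & position to nominal
print("drot deg",Ro.from_matrix(RJ@R0.T).as_rotvec(degrees=True),"cam pos jig frame",-RJ.T@TJ,-R0.T@t0)
g=lambda l:np.array(l,float)/10+[256,178]-.5
z=.0690
print("hole",castJ(g([(541,255)]),z+.013)*1e3)
print("right far top",castJ(g([(666,218)]),z+.014)*1e3,"near top",castJ(g([(512,315)]),z+.014)*1e3,"left top",castJ(g([(82,125)]),z+.014)*1e3,"near bottom",castJ(g([(485,370)]),z)*1e3)
print("bush top",castJ(g([(432,182)]),z+.019)*1e3)
E
```

```text
[[-0.12, 0.09], [-0.14, 0.08], [-0.15, -0.08], [-0.02, 0.16], [0.04, -0.01], [0.05, 0.23], [-0.13, 0.06], [-0.08, 0.47], [0.17, -0.5], [0.23, -0.3], [0.38, 0.44], [-0.05, 0.09], [-0.02, 0.53], [-0.19, -0.6], [-0.1, -0.21], [0.15, -0.45]]
drot deg [ 0.70152439  0.34728779 -0.45929878] cam pos jig frame [-0.85236741 -0.86634798  0.89927585] [-0.85854187 -0.85690033  0.87952741]
hole [[  1.49812059 -69.47397218  82.        ]]
right far top [[ 39.61758474 -86.05334152  83.        ]] near top [[-27.91658006 -84.68278155  83.        ]] left top [[-40.66434548  86.17430489  83.        ]] near bottom [[-39.42403451 -84.0103952   69.        ]]
bush top [[  2.29329751 -24.020129    88.        ]]
```

jog_arm(motion=[[[0,0,0.002,0,0,0.2,0],[0,0,0.004,0,0,0.2,0],[0,0,0.006,0,0,0.2,0],[0,0,0.007,0,0,0.2,0],[0,0,0.007,0,0,0.2,0]]])

```text
t: 13.95
eef_pos: [0.5021, -0.0122, 0.1124]
ee_rot: [-3.141, -0.0, -1.286]
force: [0.2, -0.1, -4.7]
width: 0.0197
```

```bash
python3 - <<'E'
from h import *
s=st()
E
```

```text
{'t': 13.95, 'q': [0.3676, 0.2128, -0.5443, 0.0001, -0.8134, -0.0826], 'eef_pos': [0.5021, -0.0122, 0.1124], 'ee_rot': [-3.1413, -0.0001, -1.2856], 'force': [0.1809, -0.1175, -4.6865], 'moment': [0.0749, -0.0694, 0.0373], 'width': 0.0197}
```

jog_arm(motion=[[[0,0,0.001,0,0,0,0],[0,0,0.002,0,0,0,0],[0,0,0.003,0,0,0,0],[0,0,0.003,0,0,0,0]]])

```text
t: 14.35
eef_pos: [0.5024, -0.0121, 0.1095]
ee_rot: [-3.141, -0.0, -1.285]
force: [1.4, -0.5, -4.6]
width: 0.0196
```

```bash
python3 - <<'E'
from h import *
s=st()
E
```

```text
{'t': 14.35, 'q': [0.3677, 0.2169, -0.5475, 0.0003, -0.8056, -0.0825], 'eef_pos': [0.5024, -0.0121, 0.1095], 'ee_rot': [-3.1408, -0.0002, -1.2854], 'force': [1.4285, -0.4935, -4.5659], 'moment': [0.143, -0.3721, 0.0716], 'width': 0.0196}
```

jog_arm(motion=[[[0,-0.0007,0,0,0,0,0],[0,-0.0007,0.001,0,0,0,0],[0,-0.0007,0.0015,0,0,0,0],[0,-0.0007,0.0015,0,0,0,0]]])

```text
t: 14.75
eef_pos: [0.5029, -0.012, 0.1078]
ee_rot: [-3.141, -0.0, -1.285]
force: [0.7, 0.1, -3.5]
width: 0.0196
```

```bash
python3 - <<'E'
from h import *
s=st()
E
```

```text
{'t': 14.75, 'q': [0.3675, 0.22, -0.5479, 0.0003, -0.8022, -0.0824], 'eef_pos': [0.5029, -0.012, 0.1078], 'ee_rot': [-3.1409, -0.0001, -1.2855], 'force': [0.7332, 0.0879, -3.4705], 'moment': [0.1513, -0.0704, 0.0223], 'width': 0.0196}
```

jog_arm(motion=[[[0,-0.0004,0.0005,0,0,0,0],[0,-0.0004,0.0015,0,0,0,0],[0,-0.0004,0.002,0,0,0,0],[0,-0.0004,0.002,0,0,0,0]]])

```text
t: 15.15
eef_pos: [0.5032, -0.0119, 0.1057]
ee_rot: [-3.141, -0.0, -1.285]
force: [-0.0, 0.2, -4.9]
width: 0.0196
```

```bash
python3 - <<'E'
from h import *
s=st()
E
```

```text
{'t': 15.15, 'q': [0.3675, 0.2235, -0.5495, 0.0003, -0.7974, -0.0823], 'eef_pos': [0.5032, -0.0119, 0.1057], 'ee_rot': [-3.1412, -0.0002, -1.2854], 'force': [-0.0124, 0.2205, -4.8916], 'moment': [0.1012, -0.0366, 0.0128], 'width': 0.0196}
```

jog_arm(motion=[[[0,0,0.001,0,0,0,0],[0,0,0.002,0,0,0,0],[0,0,0.003,0,0,0,0],[0,0,0.004,0,0,0,0],[0,0,0.004,0,0,0,0]]])

```text
t: 15.65
eef_pos: [0.5033, -0.0118, 0.1016]
ee_rot: [-3.141, -0.0, -1.285]
force: [0.7, 0.2, -5.1]
width: 0.0193
```

```bash
python3 - <<'E'
from h import *
s=st()
E
```

```text
{'t': 15.65, 'q': [0.3675, 0.2292, -0.5539, 0.0002, -0.7873, -0.0823], 'eef_pos': [0.5033, -0.0118, 0.1016], 'ee_rot': [-3.1413, -0.0001, -1.2855], 'force': [0.7132, 0.2077, -5.0663], 'moment': [0.1047, -0.1341, 0.0498], 'width': 0.0193}
```

jog_arm(motion=[[[0,-0.0002,0.001,0,0,0,0],[0,-0.0002,0.002,0,0,0,0],[0,-0.0002,0.003,0,0,0,0],[0,-0.0002,0.004,0,0,0,0],[0,-0.0002,0.005,0,0,0,0],[0,-0.0002,0.005,0,0,0,0]]])

```text
t: 16.25
eef_pos: [0.5034, -0.0118, 0.0964]
ee_rot: [-3.141, -0.0, -1.285]
force: [-0.5, 0.1, -5.0]
width: 0.0197
```

```bash
python3 - <<'E'
from h import *
im=optics.grab_frame("scene")[:,:,::-1]; cv2.imwrite("pics/scene11.png",im)
s=st()
cv2.imwrite("pics/scene11z.png",cv2.resize(im[178:235,256:328],None,fx=10,fy=10,interpolation=cv2.INTER_NEAREST))
E
```

```text
{'t': 16.3, 'q': [0.3675, 0.2366, -0.559, 0.0002, -0.775, -0.0823], 'eef_pos': [0.5034, -0.0118, 0.0965], 'ee_rot': [-3.1414, -0.0001, -1.2855], 'force': [-0.975, 0.522, -4.2242], 'moment': [-0.0132, -0.0293, -0.003], 'width': 0.0196}
```

View pics/scene11z.png

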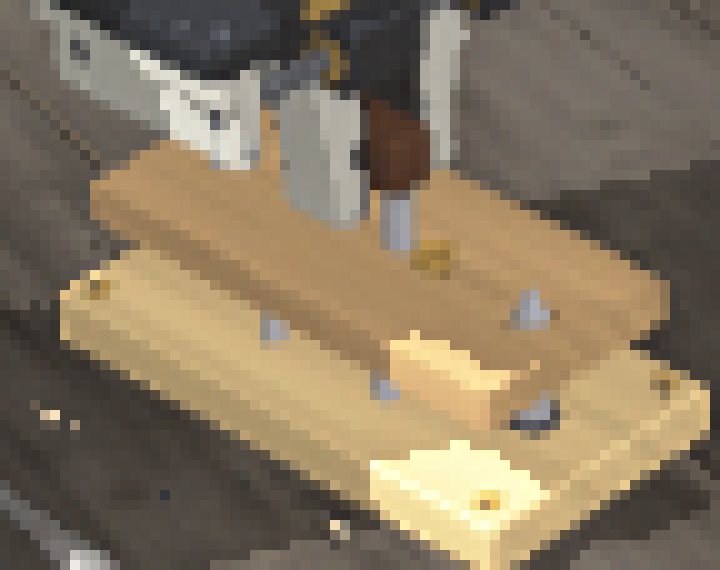

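jog_arm(motion=[[[0,0,0.001,0,0,0,0],[0,0,0.002,0,0,0,0],[0,0,0.003,0,0,0,0],[0,0,0.004,0,0,0,0],[0,0,0.005,0,0,0,0],[0,0,0.006,0,0,0,0],[0,0,0.0065,0,0,0,0],[0,0,0.0065,0,0,0,0]]])

```text
t: 17.1
eef_pos: [0.5034, -0.0118, 0.0899]
ee_rot: [-3.142, -0.0, -1.285]
force: [0.1, -0.4, -5.0]
width: 0.0197
```

```bash
python3 - <<'E'
from h import *
s=st()
E
```

```text
{'t': 17.1, 'q': [0.3675, 0.246, -0.5659, 0.0003, -0.7589, -0.0823], 'eef_pos': [0.5034, -0.0118, 0.0899], 'ee_rot': [-3.1415, -0.0002, -1.2854], 'force': [0.0786, -0.448, -5.0201], 'moment': [0.0981, -0.0916, 0.0115], 'width': 0.0197}
```

jog_arm(motion=[[[0,0,0.0004,0,0,0,0],[0,0,0.0008,0,0,0,0],[0,0,0.0012,0,0,0,0],[0,0,0.0014,0,0,0,0],[0,0,0.0014,0,0,0,0]]])

```text
t: 17.6
eef_pos: [0.5034, -0.0118, 0.0888]
ee_rot: [-3.141, -0.0, -1.285]
force: [-2.1, 0.1, 0.1]
width: 0.0194
```

```bash
python3 - <<'E'
from h import *
s=st()
E
```

```text
{'t': 17.6, 'q': [0.3675, 0.2475, -0.5672, 0.0004, -0.7558, -0.0823], 'eef_pos': [0.5034, -0.0118, 0.0888], 'ee_rot': [-3.1414, -0.0002, -1.2853], 'force': [-2.0963, 0.0977, 0.0753], 'moment': [0.2709, 0.5959, 0.0091], 'width': 0.0194}
```

jog_arm(motion=[[[0,0,0,0,0,0,0.03],[0,0,0,0,0,0,0.06],[0,0,0,0,0,0,0.06],[0,0,0,0,0,0,0.06],[0,0,0,0,0,0,0.06],[0,0,-0.01,0,0,0,0.06],[0,0,-0.035,0,0,0,0.06],[0,0,-0.07,0,0,0,0.06]]])

```text
t: 18.4
eef_pos: [0.5024, -0.0121, 0.1589]
ee_rot: [3.138, -0.0, -1.285]
force: [0.5, 0.4, 1.0]
width: 0.0598
```

jog_arm(motion=[[[0,0,-0.02,0,0,0,0.06],[-0.04,0,-0.06,0,0,0,0.06],[-0.08,0,-0.06,0,0,0,0.06],[-0.12,0,-0.06,0,0,0,0.06],[-0.16,0,-0.06,0,0,0,0.06],[-0.2,0,-0.06,0,0,0,0.06],[-0.22,0,-0.06,0,0,0,0.06],[-0.22,0,-0.06,0,0,0,0.06]]])

```text
t: 19.2
eef_pos: [0.4402, 0.2012, 0.2197]
ee_rot: [3.14, 0.0, -1.282]
force: [-0.9, -0.4, 0.4]
width: 0.06
```

```bash
python3 - <<'E'
from h import *
im=optics.grab_frame("scene")[:,:,::-1]; cv2.imwrite("pics/scene12.png",im)
it=optics.grab_frame("top")[:,:,::-1]; cv2.imwrite("pics/top12.png",it)
s=st()
cv2.imwrite("pics/scene12z.png",cv2.resize(im[170:305,240:400],None,fx=5,fy=5,interpolation=cv2.INTER_NEAREST)[:600])
cv2.imwrite("pics/top12z.png",cv2.resize(it[110:280,180:460],None,fx=2.8,fy=2.8,interpolation=cv2.INTER_CUBIC))
E
```

```text
{'t': 19.3, 'q': [0.8319, 0.0646, -0.4386, -0.0014, -1.0701, -0.5444], 'eef_pos': [0.4404, 0.1993, 0.2193], 'ee_rot': [3.1388, -0.0002, -1.284], 'force': [-0.0288, -0.1853, -0.7978], 'moment': [0.0294, -0.0026, -0.0412], 'width': 0.0601}
```

View pics/scene12z.png

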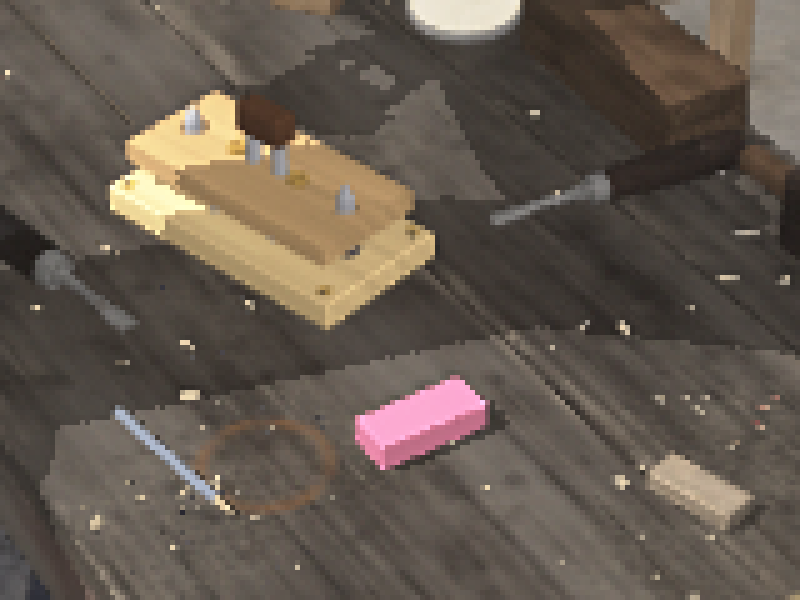

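View pics/top12z.png

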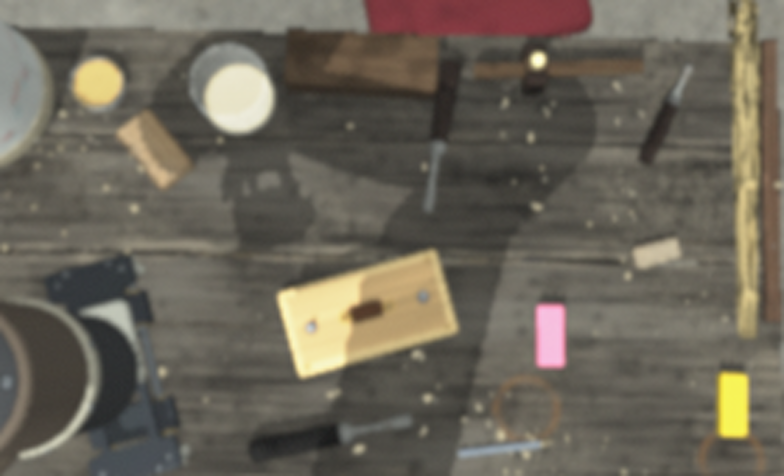

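```bash
python3 -c "
from station import arm
print(arm.job_done())"
```

```text
the job is handed in; nothing more can be done
None
```

The job is done and handed in at about 19.3 s. The thick offcut is laid flat between the six dowels. The top plate was then lowered level by its handle over both guide pins and released.

**Last checks:**
- **Seating:** the tool stopped at 0.0888 m, against 0.0887 m expected for a seated plate. The plate's weight left the wrist reading there, though about 2 N of sideways force remained until I let go.
- **Final pictures:** both pins stand through the plate, and the plate looks level on the offcut. The thin offcut, pink and yellow blocks, chisel, glass and sanding block look undisturbed. The gripper is empty and clear of everything.

**What disagreed:**
- **Cameras:** they differed from the arm's own position by about 2–4 mm. I placed the offcut by comparing it with the dowels in the same view.
- **Plate position:** the edge measurements and the hole measurement differed by about 5 mm. I went with the edges and lowered the plate by feel. It touched a pin lightly (about 1.4 N), and I shifted it about 1 mm to clear.

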